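# Put the inspected spares back into their fitted cartons

### The job

Put the four electronic spares lying on the bench back into their open stock cartons, each into the one whose foam cut-out has its shape: the can capacitor, the finned heat sink, the transformer and the ring-shaped choke. Set each one down gently, upright and fully home on the floor of its cut-out, not dropped in, and do not knock over the bottle standing on the bench.

Things in the scene. Friction and masses are not known exactly. Their poses are not given: they have to be found in the camera images.
- capacitor: can-type capacitor standing upright: dark grey cylinder of 50 mm diameter, body 66 mm high, with two small metal screw terminals on top (70 mm over all). Origin: centre of its underside, z up. Grip the body anywhere round its side.
- heatsink: aluminium heat sink, fins up: 34 mm wide (x), 80 mm long (y), 40 mm high; six upright fins run along y from a 6 mm base, the outer fins being its flat sides at x = +17 and -17 mm. Origin: centre of its underside, z up. Turned by 180 degrees it is the same.
- transformer: small transformer standing on its black flange, 42 mm (x) by 60 mm (y), 6 mm thick; grey laminated core 24 mm (x) by 60 mm (y), top 52 mm above the origin; tan taped winding with flat faces at x = +20 and -20 mm, 36 mm long (y), 12 to 40 mm above the origin: grip these. Origin: centre of its underside, z up. The same turned by 180 degrees. About 0.4 kg.
- choke: toroidal choke lying flat: ring wound with copper wire, 56 mm outer diameter, 28 mm hole, 40 mm high. Origin: centre of its underside (in the hole), z up. Grip it across the outside, round its side.
- carton_round: open cardboard carton, 104 mm (x) by 140 mm (y), rim 36 mm high, loose on the bench (0.3 kg), filled with dark foam whose top is 34 mm up. Origin: centre of its underside, z up. In its middle a cut-out, flat light grey floor 21 mm above the origin: a plain round one, 66 mm in diameter, for the capacitor.
- carton_long: open cardboard carton, 104 mm (x) by 140 mm (y), rim 36 mm high, loose on the bench (0.3 kg), filled with dark foam whose top is 34 mm up. Origin: centre of its underside, z up. In its middle a cut-out, flat light grey floor 21 mm above the origin: a long narrow rectangle, 50 mm (x) by 96 mm (y), for the heat sink with its fins along the carton's y.
- carton_block: open cardboard carton, 104 mm (x) by 140 mm (y), rim 36 mm high, loose on the bench (0.3 kg), filled with dark foam whose top is 34 mm up. Origin: centre of its underside, z up. In its middle a cut-out, flat light grey floor 21 mm above the origin: a rectangle 58 mm (x) by 76 mm (y), for the transformer with its 60 mm side along the carton's y.
- carton_ring: open cardboard carton, 104 mm (x) by 140 mm (y), rim 36 mm high, loose on the bench (0.3 kg), filled with dark foam whose top is 34 mm up. Origin: centre of its underside, z up. In its middle a cut-out, flat light grey floor 21 mm above the origin: round, 72 mm in diameter, with a foam plug of 11 mm diameter standing in its middle to the height of the foam top, for the choke, whose hole goes over the plug.
- bottle: clear plastic bottle with a white cap, 42 mm in diameter, 112 mm high, standing loose among the parts. Origin: centre of its underside, z up. To be left standing.
Mind the look-alikes: they are no part of the job. Leave any brown look-alike of the bottle alone.

How it is judged:
By the outcome, as a careful person would: the job done as asked, in the order asked, and still so for the second after the job is handed in, with the robot touching nothing.
It also fails if it takes over 93 s, if anything falls off the work surface, if the arm or the gripper's body presses on something with over 40 N, if the wrist force passes 120 N, or if a joint passes its speed limit or range.

### The arm

A 6-joint arm with a two-finger parallel gripper is mounted at the origin on the work surface. World frame = base frame: x ahead of the robot, y to its left, z up, the work surface at z = 0. Lengths are in m, angles in degrees, forces in N, time in s.
With the tool pointing down it reaches from about 0.325 to 0.875 m from the base axis. Payload 4.4 kg.
Tool frame: the origin (TCP) lies at the very end of the fingers, on their centre line; the grasp point (between the pads) lies 19 mm behind it; z points along the fingers, y is the direction in which the jaws open and shut (so a half turn about z gives the same grasp; the last joint's range is limited). The gripper opens to 85 mm and grips with 20 to 120 N. Pads are 22 mm wide; open, the fingers measure 114 mm over their backs; the gripper's body (76 mm by 85 mm) begins 54 mm behind the grasp point. The pads swing forward as they close: fully open they stand 13 mm farther back than shut.
Start: joints at [-79.441, 11.837, 88.321, -0, 79.842, -8.623], TCP at [0.189, -0.543, 0.231] pointing down, gripper open.
Joint ranges: [-156.59, 156.59], [-49.26, 127.26], [12.9, 141.05], [-63.56, 243.56], [4.71, 150.69], [-161.64, 161.64]. Speed limits (degrees/s): [159.86, 159.86, 180, 180, 180, 180].

### API

Orientations are given as [roll, pitch, yaw] about the fixed x, y, z axes, in that order (R = Rz(yaw) Ry(pitch) Rx(roll)).
In Python, from workcell import ctrl, vision gives the robot as it stands.
- The arm moves only by the tool send_rows, never from a script. Its argument "targets" is a list of rows, each an object with "gripper": the gripper's target within -1 to 1 (fully open at 1, half-way at 0, shut at -1); "linear": the shift along the tool's x, y, z in m, a list of three; "dr": the turn, a rotation vector about the tool's x, y, z in degrees, a list of three. A call has 1 to 8 rows; each row shifts and turns the pose as measured when the row begins, along the tool's axes as they then stand; what a row does not reach is not made up. A row lasts 1/8 s, in which the tool goes at most 62.5 mm and 10.7 degrees, less where a joint would pass 70% of its speed; a pose out of reach is approached as far as the arm can. A call is refused whole if a number of a shift passes 0.0625 or a number of a turn 10.7, either way. A call with a gripper value outside its range is refused whole. The fingers move at their own pace and stop on an object; the grip force is fixed at half the most. Time passes only in rows, so rows that do not move let the fingers close. It gives the time, the measured TCP pose, the force and the opening at its end, in the units of the state.
- ctrl.read_state(): the state, without advancing time (a new reading comes with each control period).
- vision.camera(name): name is "side" or "top"; returns (picture, depth): 480x640x3 uint8, blue, green, red; 480x640 float32, m along the optical axis (not along the pixel's ray), 0 where there is no reading.
- vision.camera_params(name): a dict with "mtx" (3x3 intrinsics, pixels), "rvec" (rotation vector, rad) and "tvec" (3), from world to camera coordinates, as OpenCV has them. Camera axes: x right, y down, z forward; pixel columns grow to the right and rows downward; lengths in m; the calibration is good to about 2 mm. A picture is of the moment at which its call begins. camera_params takes no time and is no camera call.
- ctrl.job_done(): hands the job in, once; it reports no verdict.
Trained networks look in the newest picture that a camera, given by its name, has taken for a name from the list of things; names that differ only in an ending like _2 or _b are one class to them, and where a whole thing is asked for, a point or a joint stands for the part that bears it (a point fixed in the world has none). Each returns a list of dicts, best first, with "p" (0 to 1); they miss things now and then, are a little off and sometimes report something else, mostly with a low value. They report only what shows in the picture. A call takes as long as a camera call. They do not tell look-alikes from the thing itself.
- vision.find_in(camera, name): "extent" ([left, top, width, height] in pixels, round what is visible of it).
The state is a dict: "time_s": time; "joint_positions": joint angles; "qvel": joint speeds; "joint_torque": joint torques, N m; "tcp_pos": TCP position; "tcp_rot": TCP orientation; "wrist_force": force on the tool from outside, world axes, zero at the start; "ft_torque": the same for the moment, N m; "width": finger opening in m.
Only numpy, scipy, OpenCV 4.12 (cv2) and the standard library are available. Lean on these libraries where they do the work, as an engineer would, in place of code of your own. Each camera call takes 0.05 s, during which the arm holds its last target.

## Working session

There is one attempt and no reset: what is moved stays moved. The work goes in short steps, Python scripts to look and compute and a tool call to move; the robot and the scene stay as the last step left them, time stands still between calls to the robot, and variables do not carry over. Pictures are saved under pics/ and viewed, and the job is handed in when it is done.

Besides the shell and the picture viewer there is one more tool, called after "Call:" as name(argument=value, ...) on one line, values as JSON. send_rows: Moves the arm, as the interface text tells. Its arguments: {"type":"object","properties":{"targets":{"type":"array"}},"required":["targets"]}

```bash
ls; mkdir -p pics; python3 - <<'E'
from workcell import ctrl, vision
import cv2
print(ctrl.read_state())
for n in("top","side"):
    im,d=vision.camera(n); cv2.imwrite(f"pics/{n}0.png",im)
    import numpy as np; np.save(f"{n}0.npy",d); print(vision.camera_params(n))
    for k in "capacitor heatsink transformer choke carton_round carton_long carton_block carton_ring bottle".split():
        print(n,k,[(r['extent'],round(r['p'],2)) for r in vision.find_in(n,k)])
E
```

```text
pics
{'time_s': 0.0, 'joint_positions': array([-7.94398636e+01,  1.18840559e+01,  8.84062078e+01,  9.81351172e-04,
        7.98397820e+01, -8.62237335e+00]), 'qvel': array([-0.02467124, -0.01919066,  0.02540984, -0.04499055, -0.05181076,
        0.02520119]), 'joint_torque': array([ 1.47511892e-04, -3.83037472e+01, -2.91593099e+01, -1.79409290e-04,
        1.05723625e-02,  1.14332829e-05]), 'tcp_pos': array([ 0.18879286, -0.54232203,  0.230116  ]), 'tcp_rot': array([-1.79871569e+02, -2.04512924e-02,  1.91823126e+01]), 'wrist_force': array([ 0.13725997,  0.23411675, -0.58492379]), 'ft_torque': array([0.0026959 , 0.00480096, 0.02086602]), 'width': 0.08540202927157059}
{'mtx': array([[473.41103025,   0.        , 312.83471021],
       [  0.        , 473.41103025, 245.23998818],
       [  0.        ,   0.        ,   1.        ]]), 'rvec': array([ 2.11298939, -2.16147116,  0.11128462]), 'tvec': array([0.02854371, 0.55354873, 0.96654659])}
top capacitor [([410.8, 302.5, 30.0, 25.8], 0.84)]
top heatsink []
top transformer [([346.6, 268.1, 35.5, 28.2], 0.68)]
top choke [([270.5, 283.6, 26.3, 
[... 604 characters left out ...]
7, 150.1, 20.5, 39.9], 0.77)]
side heatsink [([366.7, 319.7, 26.1, 58.5], 0.94)]
side transformer [([341.1, 191.9, 26.4, 36.1], 0.92), ([368.1, 321.7, 24.6, 52.1], 0.19)]
side choke [([350.8, 264.8, 28.6, 33.7], 0.89), ([257.1, 394.4, 89.1, 84.9], 0.31)]
side carton_round [([209.9, 260.3, 73.2, 79.1], 0.68)]
side carton_long [([236.7, 166.1, 53.5, 55.7], 0.88)]
side carton_block [([253.0, 396.0, 92.8, 84.0], 0.81)]
side carton_ring [([311.5, 98.5, 48.6, 44.9], 0.64), ([376.3, 150.4, 24.7, 41.9], 0.47), ([338.1, 192.2, 28.7, 38.0], 0.34)]
side bottle [([316.6, 131.3, 16.4, 34.4], 0.84), ([318.0, 152.4, 24.4, 47.9], 0.75), ([285.3, 116.5, 16.9, 46.3], 0.68), ([351.2, 266.1, 28.7, 30.2], 0.48)]
```

View pics/top0.png

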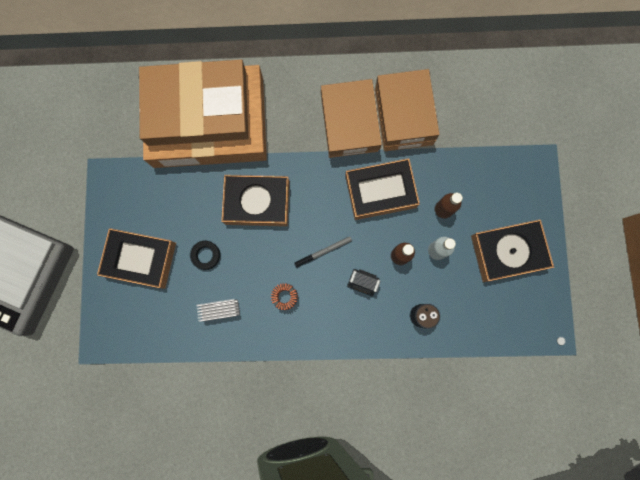

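View pics/side0.png

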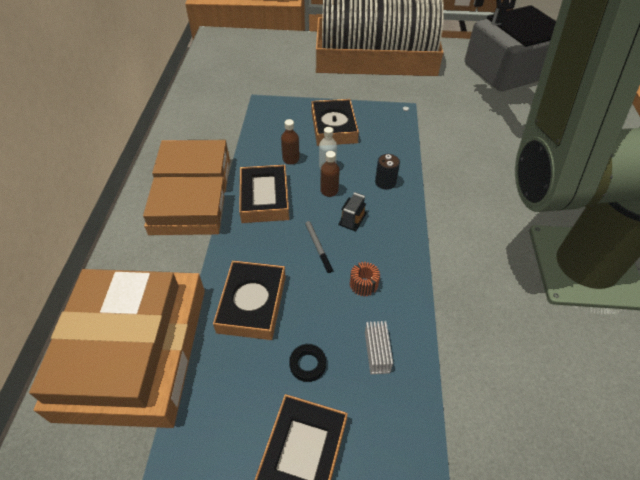

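```bash
python3 - <<'E'
import cv2
im=cv2.imread("pics/top0.png"); cv2.imwrite("pics/top0c.png",cv2.resize(im[220:340,220:460],None,fx=3.3,fy=3.3,interpolation=cv2.INTER_CUBIC))
im=cv2.imread("pics/side0.png"); cv2.imwrite("pics/side0c.png",cv2.resize(im[90:390,200:440],None,fx=2,fy=2,interpolation=cv2.INTER_CUBIC))
E
```

```text
(no output)
```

View pics/top0c.png

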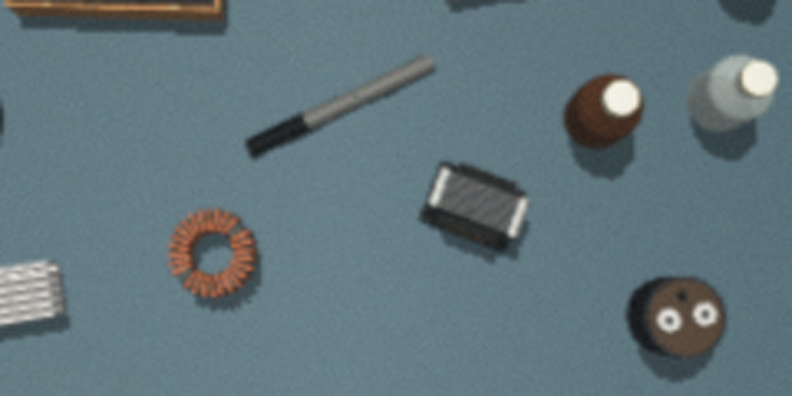

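View pics/side0c.png

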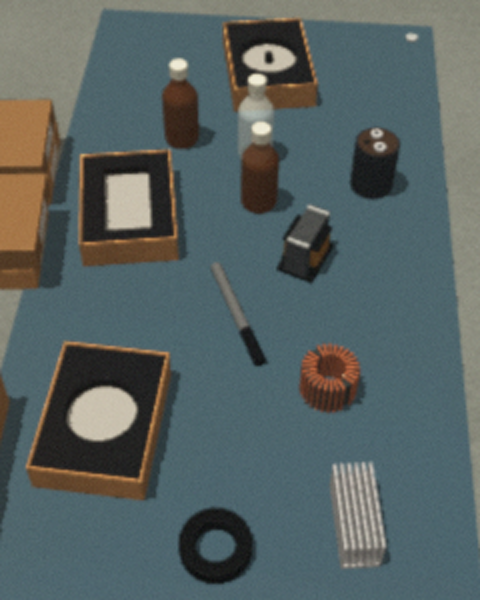

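The choke is the copper ring at top (285,297); the black ring at (205,255) isn't wound, so it is a look-alike. The clear bottle is at (443,247), and the two brown bottles at (403,253) and (449,205) are to be left alone. The heat sink is at (218,311), the transformer at (364,282) and the capacitor at (426,316). The cartons are round (256,200), long (382,189), block (136,259) and ring (513,251). The crops confirm all of this. Next I'll measure the poses.

```bash
cat > h.py <<'E'
import numpy as np, cv2
from scipy.spatial.transform import Rotation as Ro
def cam(vision,n):
    p=vision.camera_params(n); R,_=cv2.Rodrigues(p['rvec']); return p['mtx'],R,np.array(p['tvec']).ravel()
def cloud(K,R,t,d):
    v,u=np.mgrid[0:480,0:640]; X=np.stack([(u-K[0,2])/K[0,0]*d,(v-K[1,2])/K[1,1]*d,d],-1)
    W=(X-t)@R; W[d==0]=np.nan; return W
def toplane(K,R,t,px,z):
    px=np.atleast_2d(np.asarray(px,float)); r=np.c_[(px[:,0]-K[0,2])/K[0,0],(px[:,1]-K[1,2])/K[1,1],np.ones(len(px))]@R
    c=-t@R; s=(z-c[2])/r[:,2]; return c+r*s[:,None]
E
python3 - <<'E'
from h import *; from workcell import vision
obs={'top':dict(cap=(405,298,37,36),heat=(193,295,50,30),trans=(343,265,42,35),choke=(267,280,36,36),round=(217,172,76,58),long=(342,155,80,68),block=(92,222,88,72),ring=(469,215,88,72),bottle=(429,232,30,32),brown=(389,238,28,30),brown2=(434,188,30,32),ring2=(186,236,38,38),knife=(290,233,66,36)),
'side':dict(cap=(374,147,28,45),heat=(362,316,34,62),trans=(336,188,34,45),choke=(347,260,38,38),round=(209,258,80,84),long=(234,162,58,62),ring=(309,96,52,50),block=(250,394,100,86))}
im=cv2.imread('pics/top0.png')
for n in obs:
    K,R,t=cam(vision,n); d=np.load(n+'0.npy'); W=cloud(K,R,t,d)
    im=cv2.imread(f'pics/{n}0.png')
    print(n,'bench z',np.nanmedian(W[225:235,300:330,2]) if n=='top' else np.nanmedian(W[380:390,400:420,2]))
    for k,(x,y,w,h) in obs[n].items():
        P=W[y:y+h,x:x+w].reshape(-1,3); ok=P[:,2]>0.012 if k!='knife' else P[:,2]>0.005
        Q=P[ok]; 
        if len(Q)<5: print(k,len(Q)); continue
        zt=np.percentile(Q[:,2],97); 
        hi=Q[Q[:,2]>(zt-0.008)]
        (c,s,a)=cv2.minAreaRect((hi[:,:2]*1000).astype(np.float32))
        print(k,len(Q),'ztop',round(zt*1000,1),'meanhi',np.round(hi[:,:2].mean(0)*1000,1),'rect',np.round(c,1),np.round(s,1),round(a,1))
        # light floor
        if k in('round','long','block','ring'):
            g=im[y:y+h,x:x+w].min(2); m=((g>120)).astype(np.uint8)
            nl,lab,st,cen=cv2.connectedComponentsWithStats(m); i=1+np.argmax(st[1:,4]); 
            cs,_=cv2.findContours((lab==i).astype(np.uint8),cv2.RETR_EXTERNAL,cv2.CHAIN_APPROX_NONE)
            px=cs[0][:,0,:]+[x,y]; zz=np.nanmedian(W[y:y+h,x:x+w,2][lab==i])
            F=toplane(K,R,t,px,.021)[:,:2]*1000; (c,s,a)=cv2.minAreaRect(F.astype(np.float32))
            print('   floor z',round(zz*1000,1),'rect',np.round(c,1),np.round(s,1),round(a,1))
E
```

```text
top bench z 0.0010165567107530533
cap 594 ztop 72.3 meanhi [ 401.4 -210.5] rect [ 401.5 -210.5] [48.1 47.6] 88.8
heat 362 ztop 43.9 meanhi [422.  222.4] rect [421.9 221.8] [34.  80.1] 7.9
trans 521 ztop 55.9 meanhi [475.  -88.9] rect [475.9 -89.1] [60.  26.1] 67.4
choke 401 ztop 43.3 meanhi [447.5  79.7] rect [447.3  79.5] [53.6 53. ] 45.0
round 3176 ztop 38.2 meanhi [658.3 140.6] rect [658.9 140.9] [141.  105.1] 87.0
   floor z 21.7 rect [659.7 140.3] [63.9 58.3] 88.4
long 3234 ztop 38.2 meanhi [ 675.8 -134.9] rect [ 676.2 -134.8] [105.4 141. ] 9.7
   floor z 21.7 rect [ 677.4 -136.1] [45.9 95.2] 10.0
block 3282 ztop 38.2 meanhi [536.7 401. ] rect [536.9 401.3] [143.2 103.8] 77.4
   floor z 21.6 rect [537.5 402.8] [70.8 57.3] 77.6
ring 3506 ztop 38.1 meanhi [ 533.4 -404.6] rect [ 533.8 -404.3] [104.  141.7] 10.6
   floor z 21.4 rect [ 534.1 -407.1] [67.2 66.2] 42.8
bottle 454 ztop 114.5 meanhi [ 540.5 -251. ] rect [ 541.  -251.5] [19.1 19.6] 25.2
brown 406 ztop 113.9 meanhi [ 530.8 -170.1] rect [ 530.4 -169.7] [18.9 19.2] 86.6
brown2 491 ztop 113.8 meanhi [ 630.8 -270.1] rect [ 630.
[... 357 characters left out ...]
4.7 81.4] 7.8
trans 612 ztop 55.8 meanhi [478.6 -87.1] rect [481.2 -90.7] [61.7 31.8] 67.2
choke 721 ztop 43.3 meanhi [450.8  81.5] rect [450.6  80.9] [54.  54.6] 76.1
round 4160 ztop 38.6 meanhi [661.7 145.2] rect [661.9 140. ] [143.1 104.8] 86.9
   floor z 22.8 rect [661.5 136.3] [59.9 54.8] 4.6
long 2506 ztop 38.6 meanhi [ 679.3 -130.5] rect [ 679.4 -134.8] [104.2 145.5] 9.9
   floor z 23.1 rect [ 679.6 -142.3] [47.5 84.5] 9.3
ring 1815 ztop 108.7 meanhi [ 544.  -248.1] rect [ 545.  -250.3] [19.8 20.9] 35.3
   floor z 23.3 rect [ 536.4 -415.4] [62.5 54.6] 4.1
block 5573 ztop 38.4 meanhi [540.1 384.2] rect [538.8 395.5] [130.7 104.3] 77.7
   floor z 22.7 rect [539.  399.2] [73.5 55.8] 77.5
```

```bash
cat > go.py <<'E'
import sys,numpy as np
from workcell import ctrl
from scipy.spatial.transform import Rotation as Ro
s=ctrl.read_state(); p=np.array(s['tcp_pos']); R=Ro.from_euler('xyz',s['tcp_rot'],degrees=True)
print('t',round(s['time_s'],2),'p',np.round(p*1000,1),'rot',np.round(s['tcp_rot'],1),'w',round(s['width']*1000,1),'F',np.round(s['wrist_force'],1),'j',np.round(s['joint_positions'],0))
for a in sys.argv[1:]:
    v=[float(i) for i in a.split(',')]; 
    T=Ro.from_euler('xyz',[180,0,v[3] if len(v)>3 else s['tcp_rot'][2]],degrees=True)
    q=np.array(v[:3])/1000
    print(a,'| lin now-frame mm',np.round(R.inv().apply(q-p)*1000,1),'lin target-frame',np.round(T.inv().apply(q-p)*1000,1),'dr',np.round((R.inv()*T).as_rotvec(degrees=True),1))
    p=q;R=T
E
python3 go.py 403,-210,140,19 403,-210,30,19
```

```text
t 1.0 p [ 188.9 -543.1  231.3] rot [-180.     0.    19.2] w 85.4 F [0.6 0.1 0.1] j [-79.  12.  88.  -0.  80.  -9.]
403,-210,140,19 | lin now-frame mm [ 311.6 -244.3   91.3] lin target-frame [ 310.9 -245.2   91.3] dr [-0.   0.   0.2]
403,-210,30,19 | lin now-frame mm [  0.  -0. 110.] lin target-frame [  0.  -0. 110.] dr [0. 0. 0.]
```

Call:
send_rows(targets=[{"gripper": 1,"linear": [0.039,-0.0305,0.011],"dr": [0,0,0]},{"gripper": 1,"linear": [0.039,-0.0305,0.011],"dr": [0,0,0]},{"gripper": 1,"linear": [0.039,-0.0305,0.011],"dr": [0,0,0]},{"gripper": 1,"linear": [0.039,-0.0305,0.011],"dr": [0,0,0]},{"gripper": 1,"linear": [0.039,-0.0305,0.011],"dr": [0,0,0]},{"gripper": 1,"linear": [0.039,-0.0305,0.011],"dr": [0,0,0]},{"gripper": 1,"linear": [0.039,-0.0305,0.011],"dr": [0,0,0]},{"gripper": 1,"linear": [0.039,-0.0305,0.011],"dr": [0,0,0]}])

```text
time_s: 2.0
tcp_pos: [0.41, -0.2067, 0.1427]
tcp_rot: [179.4, -0.1, 18.7]
wrist_force: [0.3, -0.1, 0.3]
width: 0.0853
```

```bash
python3 go.py 403,-210,140 403,-210,30
```

```text
t 2.0 p [ 410.  -206.7  142.7] rot [ 1.794e+02 -1.000e-01  1.870e+01] w 85.3 F [ 0.3 -0.1  0.3] j [-37.   3. 110.  -0.  67.  34.]
403,-210,140 | lin now-frame mm [-7.6  0.8  2.7] lin target-frame [-7.6  0.8  2.7] dr [ 0.6 -0.1 -0. ]
403,-210,30 | lin now-frame mm [  0.  -0. 110.] lin target-frame [  0.  -0. 110.] dr [0. 0. 0.]
```

Call:
send_rows(targets=[{"gripper": 1,"linear": [-0.0075,0.001,0.003],"dr": [0.6,0,0]},{"gripper": 1,"linear": [0,0,0.03],"dr": [0,0,0]}])

```text
time_s: 2.25
tcp_pos: [0.4062, -0.2084, 0.1109]
tcp_rot: [179.8, -0.3, 19.2]
wrist_force: [0.3, 0.0, 0.0]
width: 0.0852
```

```bash
python3 go.py 403,-210,30
```

```text
t 2.25 p [ 406.2 -208.4  110.9] rot [179.8  -0.3  19.2] w 85.2 F [0.3 0.  0. ] j [-38.   5. 111.   0.  63.  33.]
403,-210,30 | lin now-frame mm [-4.   0.2 80.8] lin target-frame [-3.5  0.5 80.9] dr [ 0.2 -0.3 -0. ]
```

Call:
send_rows(targets=[{"gripper": 1,"linear": [-0.003,0,0.027],"dr": [0.2,-0.3,0]},{"gripper": 1,"linear": [-0.001,0,0.027],"dr": [0,0,0]},{"gripper": 1,"linear": [0,0,0.025],"dr": [0,0,0]},{"gripper": 0.1,"linear": [0,0,0.001],"dr": [0,0,0]},{"gripper": -0.6,"linear": [0,0,0],"dr": [0,0,0]},{"gripper": -0.6,"linear": [0,0,0],"dr": [0,0,0]},{"gripper": -0.6,"linear": [0,0,0],"dr": [0,0,0]},{"gripper": -0.6,"linear": [0,0,0],"dr": [0,0,0]}])

```text
time_s: 3.25
tcp_pos: [0.4017, -0.216, 0.0315]
tcp_rot: [179.7, -0.1, 18.9]
wrist_force: [-0.4, 1.1, -2.0]
width: 0.0487
```

```bash
python3 go.py 403,-210,30
```

```text
t 3.25 p [ 401.7 -216.    31.5] rot [ 1.797e+02 -1.000e-01  1.890e+01] w 48.7 F [-0.4  1.1 -2. ] j [-39.  13. 114.  -0.  52.  32.]
403,-210,30 | lin now-frame mm [ 3.2 -5.3  1.5] lin target-frame [ 3.2 -5.3  1.5] dr [ 0.3 -0.1 -0. ]
```

```bash
python3 - <<'E'
from h import *; from workcell import vision
im,d=vision.camera("side"); K,R,t=cam(vision,"side"); W=cloud(K,R,t,d)
cv2.imwrite("pics/s1.png",cv2.resize(im[60:240,280:480],None,fx=3,fy=3,interpolation=cv2.INTER_CUBIC))
E
python3 go.py 403,-210,30
```

```text
t 3.3 p [ 401.7 -216.    31.4] rot [ 1.797e+02 -1.000e-01  1.890e+01] w 48.9 F [-0.  -0.  -0.7] j [-39.  13. 114.  -0.  52.  32.]
403,-210,30 | lin now-frame mm [ 3.2 -5.3  1.4] lin target-frame [ 3.2 -5.3  1.4] dr [ 0.3 -0.1 -0. ]
```

View pics/s1.png

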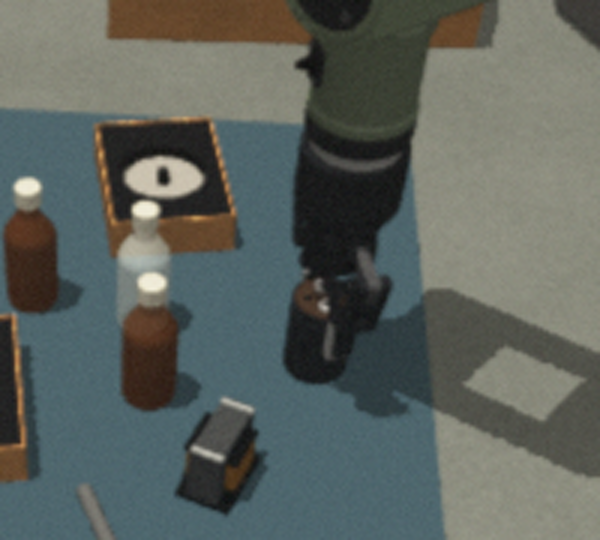

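Call:
send_rows(targets=[{"gripper": -0.6,"linear": [0,0,-0.02],"dr": [0,0,0]},{"gripper": -0.6,"linear": [0,0,-0.045],"dr": [0,0,0]},{"gripper": -0.6,"linear": [0,0,-0.045],"dr": [0,0,0]},{"gripper": -0.6,"linear": [0,0,-0.02],"dr": [0,0,0]}])

```text
time_s: 3.8
tcp_pos: [0.3992, -0.2134, 0.1626]
tcp_rot: [-179.9, 0.2, 18.9]
wrist_force: [-0.2, -0.3, -1.8]
width: 0.0489
```

```bash
python3 go.py 657.5,139.5,160,19 657.5,139.5,56,19
```

```text
t 3.8 p [ 399.2 -213.4  162.6] rot [-179.9    0.2   18.9] w 48.9 F [-0.2 -0.3 -1.8] j [-39.   1. 109.  -0.  70.  32.]
657.5,139.5,160,19 | lin now-frame mm [ 358.8 -250.     1.9] lin target-frame [ 359.1 -249.6    2.6] dr [-0.1  0.2 -0.1]
657.5,139.5,56,19 | lin now-frame mm [  0.  -0. 104.] lin target-frame [  0.  -0. 104.] dr [0. 0. 0.]
```

Call:
send_rows(targets=[{"gripper": -0.6,"linear": [0.03,-0.021,0],"dr": [0,0,0]},{"gripper": -0.6,"linear": [0.047,-0.033,0],"dr": [0,0,0]},{"gripper": -0.6,"linear": [0.05,-0.035,0],"dr": [0,0,0]},{"gripper": -0.6,"linear": [0.05,-0.035,0],"dr": [0,0,0]},{"gripper": -0.6,"linear": [0.05,-0.035,0],"dr": [0,0,0]},{"gripper": -0.6,"linear": [0.05,-0.035,0],"dr": [0,0,0]},{"gripper": -0.6,"linear": [0.045,-0.031,0],"dr": [0,0,0]},{"gripper": -0.6,"linear": [0.03,-0.02,0],"dr": [0,0,0]}])

```text
time_s: 4.8
tcp_pos: [0.6609, 0.139, 0.1644]
tcp_rot: [179.6, -0.1, 18.6]
wrist_force: [-0.4, 0.2, -1.9]
width: 0.0487
```

```bash
python3 go.py 657.5,139.5,90,19 657.5,139.5,56,19
```

```text
t 4.8 p [660.9 139.  164.4] rot [ 1.796e+02 -1.000e-01  1.860e+01] w 48.7 F [-0.4  0.2 -1.9] j [ 5. 27. 77. -0. 76. 76.]
657.5,139.5,90,19 | lin now-frame mm [-3.2 -2.1 74.4] lin target-frame [-3.1 -1.6 74.4] dr [ 0.4 -0.1 -0.4]
657.5,139.5,56,19 | lin now-frame mm [ 0. -0. 34.] lin target-frame [ 0. -0. 34.] dr [0. 0. 0.]
```

Next, lower to 25 mm above the floor and check the position with depth.

Call:
send_rows(targets=[{"gripper": -0.6,"linear": [-0.003,-0.002,0.03],"dr": [0.4,0,-0.4]},{"gripper": -0.6,"linear": [-0.001,0,0.03],"dr": [0,0,0]},{"gripper": -0.6,"linear": [0,0,0.015],"dr": [0,0,0]},{"gripper": -0.6,"linear": [0,0,0.003],"dr": [0,0,0]}])

```text
time_s: 5.3
tcp_pos: [0.658, 0.144, 0.0836]
tcp_rot: [180.0, -0.1, 19.4]
wrist_force: [-0.4, 0.8, -1.2]
width: 0.0488
```

```bash
cat > look.py <<'E'
import sys
from h import *; from workcell import vision
tag=sys.argv[1]; x,y=float(sys.argv[2])/1e3,float(sys.argv[3])/1e3; r=90
out=[]
for n in("top","side"):
    im,d=vision.camera(n); K,R,t=cam(vision,n); np.save(f"{n}_l.npy",d); cv2.imwrite(f"pics/{tag}_{n}_raw.png",im)
    q=K@(R@np.array([x,y,.05])+t); u,v=(q[:2]/q[2]).astype(int); u0=max(0,min(640-120,u-60)); v0=max(0,min(360,v-60))
    out.append(cv2.resize(im[v0:v0+120,u0:u0+120],(400,400),interpolation=cv2.INTER_CUBIC)); print(n,'crop origin',u0,v0,'scale 3.33')
cv2.imwrite(f"pics/{tag}.png",np.hstack(out))
E
python3 look.py p1 660 140; python3 go.py 657.5,139.5,56,19
```

```text
top crop origin 193 136 scale 3.33
side crop origin 189 229 scale 3.33
t 5.4 p [658.8 144.   85. ] rot [180.   -0.2  19.4] w 48.6 F [-0.3  0.  -0.8] j [ 5. 31. 80.  0. 68. 76.]
657.5,139.5,56,19 | lin now-frame mm [-2.9  3.7 29. ] lin target-frame [-2.7  3.8 29. ] dr [ 0.  -0.2  0.4]
```

View pics/p1.png

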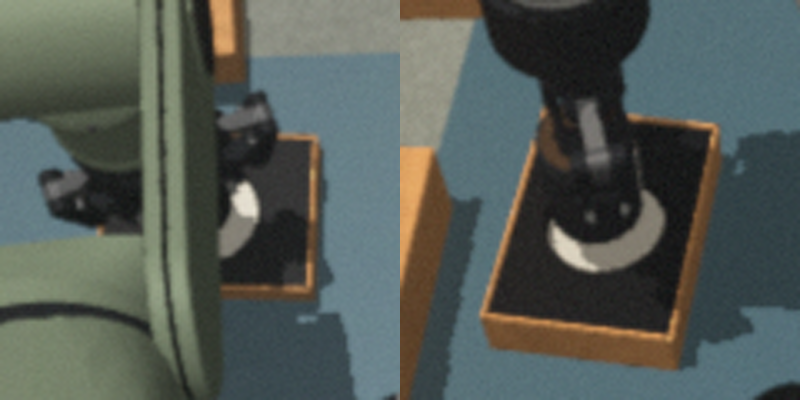

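```bash
python3 - <<'E'
from h import *; from workcell import vision
from scipy.optimize import least_squares
K,R,t=cam(vision,"side"); W=cloud(K,R,t,np.load("side_l.npy")); 
for lo,hi in((.058,.072),(.072,.085)):
    P=W.reshape(-1,3); m=(P[:,2]>lo)&(P[:,2]<hi)&(np.hypot(P[:,0]-.66,P[:,1]-.14)<.035); P=P[m]*1000
    f=least_squares(lambda c:np.hypot(P[:,0]-c[0],P[:,1]-c[1])-25,[660,140],loss='soft_l1'); print(len(P),f.x,f.cost/len(P)); print(np.round(P[:,:2].min(0)),np.round(P[:,:2].max(0)))
E
```

```text
117 [662.89454845 145.03813027] 0.17395551889171154
[637. 140.] [684. 172.]
76 [662.64942092 144.89935312] 0.15421013747009457
[638. 143.] [685. 171.]
```

Call:
send_rows(targets=[{"gripper": -0.6,"linear": [-0.0018,0.0036,0.006],"dr": [0,0,0]},{"gripper": -0.6,"linear": [0,0,0.012],"dr": [0,0,0]},{"gripper": -0.6,"linear": [0,0,0.007],"dr": [0,0,0]},{"gripper": -0.6,"linear": [0,0,0.001],"dr": [0,0,0]}])

```text
time_s: 5.9
tcp_pos: [0.6608, 0.1391, 0.0607]
tcp_rot: [179.9, -0.6, 19.3]
wrist_force: [-0.3, 0.5, -1.1]
width: 0.0488
```

```bash
python3 go.py 657,140,53,19
```

```text
t 5.9 p [660.8 139.1  60.7] rot [179.9  -0.6  19.3] w 48.8 F [-0.3  0.5 -1.1] j [ 5. 33. 81.  0. 66. 75.]
657,140,53,19 | lin now-frame mm [-3.4 -2.1  7.7] lin target-frame [-3.3 -2.1  7.7] dr [ 0.1 -0.6  0.3]
```

Call:
send_rows(targets=[{"gripper": -0.6,"linear": [-0.003,-0.002,0.002],"dr": [0,-0.6,0]},{"gripper": -0.6,"linear": [0,0,0.002],"dr": [0,0,0]},{"gripper": -0.6,"linear": [0,0,0.001],"dr": [0,0,0]}])

```text
time_s: 6.28
tcp_pos: [0.6574, 0.1403, 0.0557]
tcp_rot: [179.9, 0.0, 19.3]
wrist_force: [-0.1, -0.5, -1.9]
width: 0.0485
```

```bash
python3 go.py 657,140,53,19
```

```text
t 6.28 p [657.4 140.3  55.7] rot [179.9   0.   19.3] w 48.5 F [-0.1 -0.5 -1.9] j [ 5. 33. 81. -0. 66. 75.]
657,140,53,19 | lin now-frame mm [-0.5  0.1  2.7] lin target-frame [-0.5  0.1  2.7] dr [0.1 0.  0.3]
```

Call:
send_rows(targets=[{"gripper": -0.6,"linear": [0,0,0.0015],"dr": [0,0,0]},{"gripper": -0.6,"linear": [0,0,0.001],"dr": [0,0,0]},{"gripper": -0.6,"linear": [0,0,0.001],"dr": [0,0,0]}])

```text
time_s: 6.65
tcp_pos: [0.6577, 0.1404, 0.0524]
tcp_rot: [179.8, -0.0, 19.3]
wrist_force: [0.5, 0.7, -1.4]
width: 0.0487
```

```bash
python3 go.py 657,140,53,19
```

```text
t 6.65 p [657.7 140.4  52.4] rot [179.8  -0.   19.3] w 48.7 F [ 0.5  0.7 -1.4] j [ 5. 34. 81. -0. 65. 75.]
657,140,53,19 | lin now-frame mm [-0.8  0.1 -0.6] lin target-frame [-0.8  0.1 -0.6] dr [ 0.2 -0.   0.3]
```

Call:
send_rows(targets=[{"gripper": -0.6,"linear": [0,0,0.001],"dr": [0,0,0]},{"gripper": -0.6,"linear": [0,0,0.0005],"dr": [0,0,0]}])

```text
time_s: 6.9
tcp_pos: [0.6577, 0.1403, 0.0507]
tcp_rot: [179.8, -0.0, 19.3]
wrist_force: [-0.2, 0.2, -1.5]
width: 0.0487
```

Call:
send_rows(targets=[{"gripper": -0.6,"linear": [0,0,0.001],"dr": [0,0,0]},{"gripper": -0.6,"linear": [0,0,0.0005],"dr": [0,0,0]}])

```text
time_s: 7.15
tcp_pos: [0.658, 0.1404, 0.0505]
tcp_rot: [179.8, -0.0, 19.4]
wrist_force: [-1.2, -0.7, 1.2]
width: 0.0488
```

Call:
send_rows(targets=[{"gripper": 0.5,"linear": [0,0,0],"dr": [0,0,0]},{"gripper": 0.5,"linear": [0,0,0],"dr": [0,0,0]},{"gripper": 0.7,"linear": [0,0,0],"dr": [0,0,0]}])

```text
time_s: 7.52
tcp_pos: [0.6588, 0.1404, 0.0508]
tcp_rot: [179.8, -0.1, 19.3]
wrist_force: [-0.6, 0.2, 0.6]
width: 0.0726
```

```bash
python3 look.py p2 660 140; python3 go.py 657,140,160,19 423.5,221.8,110,97.9
```

```text
top crop origin 193 136 scale 3.33
side crop origin 189 229 scale 3.33
t 7.62 p [658.8 140.4  50.8] rot [ 1.798e+02 -1.000e-01  1.930e+01] w 72.9 F [ 0. -0. -0.] j [ 5. 34. 81. -0. 65. 75.]
657,140,160,19 | lin now-frame mm [-1.600e+00  1.000e-01 -1.092e+02] lin target-frame [  -1.8   -0.2 -109.2] dr [ 0.2 -0.1  0.3]
423.5,221.8,110,97.9 | lin now-frame mm [-194.1 -153.4   50. ] lin target-frame [ 113.1 -220.    50. ] dr [ -0.    0.  -78.9]
```

View pics/p2.png

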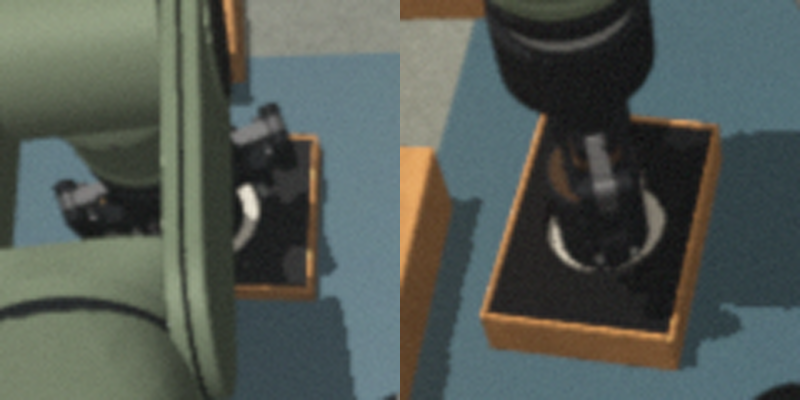

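Call:
send_rows(targets=[{"gripper": 1,"linear": [0,0,-0.02],"dr": [0,0,0]},{"gripper": 1,"linear": [0,0,-0.045],"dr": [0,0,0]},{"gripper": 1,"linear": [0,0,-0.045],"dr": [0,0,0]}])

```text
time_s: 8.0
tcp_pos: [0.6553, 0.1403, 0.1606]
tcp_rot: [180.0, 0.4, 19.3]
wrist_force: [0.9, -0.6, -0.6]
width: 0.0854
```

```bash
cat > rows.py <<'E'
# straight move to x,y,z,yaw in n rows
import sys,numpy as np
from workcell import ctrl
x,y,z,yaw=map(float,sys.argv[1].split(',')); n=int(sys.argv[2])
s=ctrl.read_state(); p=np.array(s['tcp_pos'])*1000; y0=s['tcp_rot'][2]; print(np.round(p,1),round(y0,1),np.round(s['joint_positions']))
D=(np.array([x,y,z])-p)/n; dy=(yaw-y0)/n
for i in range(n):
    a=np.radians(y0+dy*i); c,q=np.cos(a),np.sin(a)
    print(np.round([(D[0]*c+D[1]*q),(D[0]*q-D[1]*c),-D[2]],1),'dr z',round(-dy,1))
E
python3 rows.py 423.5,221.8,120,97.9 8
```

```text
[655.3 140.3 160.6] 19.3 [ 5. 27. 77. -0. 76. 75.]
[-24.  -19.2   5.1] dr z -9.8
[-20.3 -23.    5.1] dr z -9.8
[-16.1 -26.1   5.1] dr z -9.8
[-11.4 -28.5   5.1] dr z -9.8
[ -6.4 -30.    5.1] dr z -9.8
[ -1.2 -30.7   5.1] dr z -9.8
[  4.1 -30.4   5.1] dr z -9.8
[  9.2 -29.3   5.1] dr z -9.8
```

Call:
send_rows(targets=[{"gripper": 1,"linear": [-0.024,-0.019,0.005],"dr": [0,0,-9.8]},{"gripper": 1,"linear": [-0.02,-0.023,0.005],"dr": [0,0,-9.8]},{"gripper": 1,"linear": [-0.016,-0.026,0.005],"dr": [0,0,-9.8]},{"gripper": 1,"linear": [-0.0115,-0.0285,0.005],"dr": [0,0,-9.8]},{"gripper": 1,"linear": [-0.0065,-0.03,0.005],"dr": [0,0,-9.8]},{"gripper": 1,"linear": [-0.001,-0.0305,0.005],"dr": [0,0,-9.8]},{"gripper": 1,"linear": [0.004,-0.0305,0.005],"dr": [0,0,-9.8]},{"gripper": 1,"linear": [0.009,-0.029,0.005],"dr": [0,0,-9.8]}])

```text
time_s: 9.0
tcp_pos: [0.4298, 0.2205, 0.139]
tcp_rot: [178.2, 0.1, 100.2]
wrist_force: [0.2, 1.2, 0.0]
width: 0.0851
```

```bash
python3 look.py p3 424 222;python3 go.py 423.5,221.8,80,97.9 423.5,221.8,15,97.9
```

```text
top crop origin 154 249 scale 3.33
side crop origin 319 279 scale 3.33
t 9.1 p [427.2 220.6 137.8] rot [1.785e+02 1.000e-01 1.000e+02] w 85.5 F [-0.4 -0.3 -0.2] j [ 17.   5. 108.  -0.  65.   7.]
423.5,221.8,80,97.9 | lin now-frame mm [ 2.  -5.  57.7] lin target-frame [ 1.7 -3.5 57.8] dr [1.6 0.1 2.1]
423.5,221.8,15,97.9 | lin now-frame mm [ 0. -0. 65.] lin target-frame [ 0. -0. 65.] dr [0. 0. 0.]
```

View pics/p3.png

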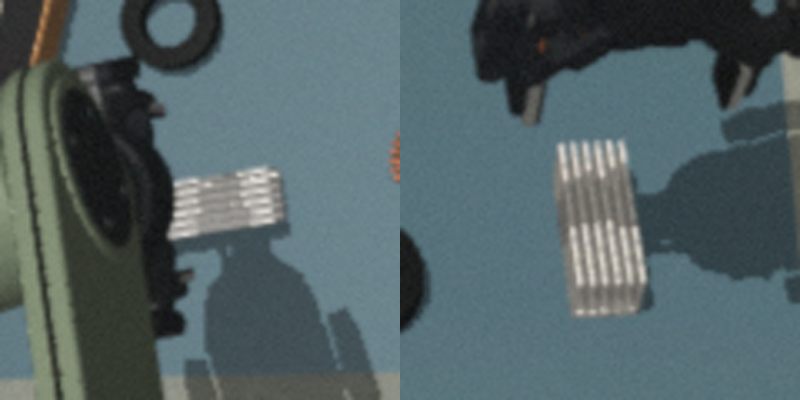

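Call:
send_rows(targets=[{"gripper": 1,"linear": [0.002,-0.005,0.01],"dr": [1.6,0,2.1]},{"gripper": 1,"linear": [0,0,0.03],"dr": [0,0,0]},{"gripper": 1,"linear": [0,0,0.02],"dr": [0,0,0]},{"gripper": 1,"linear": [0,0,0.005],"dr": [0,0,0]}])

```text
time_s: 9.6
tcp_pos: [0.4286, 0.2222, 0.0745]
tcp_rot: [179.6, 0.0, 97.2]
wrist_force: [-0.1, -0.7, 0.2]
width: 0.0853
```

```bash
python3 go.py 423.5,221.8,15,97.9
```

```text
t 9.6 p [428.6 222.2  74.5] rot [179.6   0.   97.2] w 85.3 F [-0.1 -0.7  0.2] j [ 17.  12. 109.  -0.  59.  10.]
423.5,221.8,15,97.9 | lin now-frame mm [ 0.3 -5.5 59.4] lin target-frame [ 0.3 -5.1 59.5] dr [ 0.4  0.  -0.7]
```

Call:
send_rows(targets=[{"gripper": 1,"linear": [0,-0.005,0.018],"dr": [0.4,0,-0.7]},{"gripper": 1,"linear": [0,-0.001,0.023],"dr": [0,0,0]},{"gripper": 1,"linear": [0,-0.001,0.014],"dr": [0,0,0]},{"gripper": 0.6,"linear": [0,0,0.003],"dr": [0,0,0]}])

```text
time_s: 10.1
tcp_pos: [0.4238, 0.2212, 0.0145]
tcp_rot: [180.0, 0.0, 97.7]
wrist_force: [-0.6, -0.0, -0.1]
width: 0.0694
```

```bash
python3 go.py 423.5,221.8,15,97.9
```

```text
t 10.1 p [423.8 221.2  14.5] rot [180.    0.   97.7] w 69.4 F [-0.6 -0.  -0.1] j [ 17.  18. 111.  -0.  51.   9.]
423.5,221.8,15,97.9 | lin now-frame mm [ 0.7 -0.2 -0.5] lin target-frame [ 0.7 -0.2 -0.5] dr [ 0.   0.  -0.2]
```

Call:
send_rows(targets=[{"gripper": 0,"linear": [0,0,0],"dr": [0,0,0]},{"gripper": -0.6,"linear": [0,0,0],"dr": [0,0,0]},{"gripper": -0.6,"linear": [0,0,0],"dr": [0,0,0]},{"gripper": -0.6,"linear": [0,0,0],"dr": [0,0,0]}])

```text
time_s: 10.6
tcp_pos: [0.4249, 0.2216, 0.016]
tcp_rot: [179.8, -0.0, 97.7]
wrist_force: [0.4, -0.2, -1.9]
width: 0.0331
```

```bash
python3 look.py p4 424 222;python3 go.py 423.5,221.8,15,97.9; python3 - <<'E'
from h import *; from workcell import vision
K,R,t=cam(vision,"side"); W=cloud(K,R,t,np.load("side_l.npy"))
P=W.reshape(-1,3)*1000; P=P[np.hypot(P[:,0]-424,P[:,1]-222)<70]
# profile: lowest z of points vs x (world) near y~222: fingers at x<400 or x>447
for lo,hi in((375,385),(385,395),(395,404),(445,450),(450,460),(460,470)):
    q=P[(P[:,0]>lo)&(P[:,0]<hi)&(abs(P[:,1]-222)<14)]; z=q[:,2]; print(lo,hi,len(q),np.round(np.sort(z[z>8])[:8]))
E
```

```text
top crop origin 154 249 scale 3.33
side crop origin 319 279 scale 3.33
t 10.7 p [424.8 221.6  15.9] rot [179.8  -0.   97.7] w 32.9 F [-0.9 -0.  -2.1] j [ 17.  18. 111.  -0.  51.  10.]
423.5,221.8,15,97.9 | lin now-frame mm [ 0.4 -1.3  0.8] lin target-frame [ 0.4 -1.3  0.9] dr [ 0.2 -0.  -0.2]
375 385 258 [61. 64. 66. 67. 69. 70. 70. 70.]
385 395 195 [61. 61. 61. 61. 62. 64. 65. 66.]
395 404 181 [24. 24. 25. 26. 30. 31. 31. 31.]
445 450 168 [24. 26. 28. 28. 28. 30. 32. 33.]
450 460 624 [27. 27. 29. 30. 30. 32. 33. 34.]
460 470 532 [67. 71. 72. 72. 72. 72. 73. 73.]
```

View pics/p4.png

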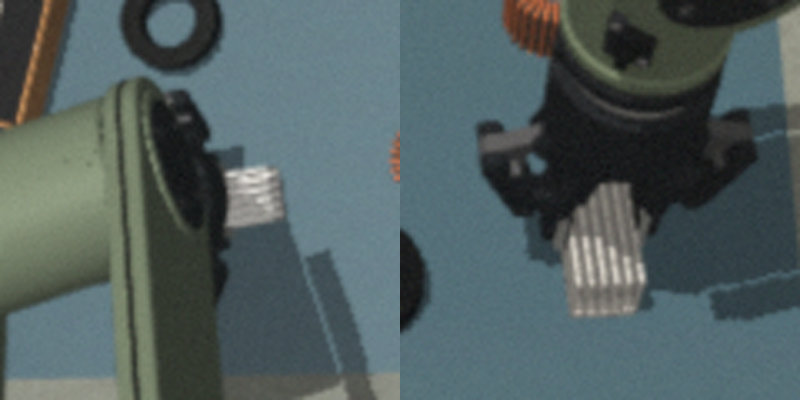

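Call:
send_rows(targets=[{"gripper": 0.3,"linear": [0,0,0],"dr": [0,0,0]},{"gripper": 0.3,"linear": [0,0,0],"dr": [0,0,0]},{"gripper": 0.3,"linear": [0,0,0.004],"dr": [0,0,0]},{"gripper": 0.3,"linear": [0,-0.001,0.002],"dr": [0,0,0]},{"gripper": -0.6,"linear": [0,0,0],"dr": [0,0,0]},{"gripper": -0.6,"linear": [0,0,0],"dr": [0,0,0]},{"gripper": -0.6,"linear": [0,0,0],"dr": [0,0,0]},{"gripper": -0.6,"linear": [0,0,0],"dr": [0,0,0]}])

```text
time_s: 11.7
tcp_pos: [0.4249, 0.2218, 0.0102]
tcp_rot: [179.7, -0.0, 97.7]
wrist_force: [-0.7, -0.0, 0.3]
width: 0.0329
```

```bash
python3 look.py p4b 424 222;python3 go.py 423.5,221.8,10,97.9; python3 - <<'E'
from h import *; from workcell import vision
K,R,t=cam(vision,"side"); W=cloud(K,R,t,np.load("side_l.npy"))
P=W.reshape(-1,3)*1000; P=P[np.hypot(P[:,0]-424,P[:,1]-222)<70]
for lo,hi in((395,404),(445,450),(450,460)):
    q=P[(P[:,0]>lo)&(P[:,0]<hi)&(abs(P[:,1]-222)<14)]; z=q[:,2]; print(lo,hi,len(q),np.round(np.sort(z[z>8])[:8]))
E
```

```text
top crop origin 154 249 scale 3.33
side crop origin 319 279 scale 3.33
t 11.8 p [424.9 221.8  10.2] rot [179.7  -0.   97.7] w 33.0 F [-0.6 -1.1 -0.3] j [ 17.  18. 111.  -0.  51.  10.]
423.5,221.8,10,97.9 | lin now-frame mm [ 0.2 -1.4  0.2] lin target-frame [ 0.2 -1.4  0.2] dr [ 0.3 -0.  -0.2]
395 404 183 [21. 22. 23. 23. 24. 25. 25. 26.]
445 450 163 [15. 19. 20. 21. 23. 23. 26. 27.]
450 460 635 [20. 23. 23. 24. 24. 25. 25. 28.]
```

Call:
send_rows(targets=[{"gripper": -0.6,"linear": [0,0,-0.015],"dr": [0,0,0]},{"gripper": -0.6,"linear": [0,0,-0.04],"dr": [0,0,0]},{"gripper": -0.6,"linear": [0,0,-0.045],"dr": [0,0,0]},{"gripper": -0.6,"linear": [0,0,-0.02],"dr": [0,0,0]}])

```text
time_s: 12.3
tcp_pos: [0.4212, 0.2207, 0.1327]
tcp_rot: [-179.8, 0.1, 97.7]
wrist_force: [-0.1, -0.2, -3.2]
width: 0.0333
```

```bash
python3 rows.py 677.8,-135,120,99.8 9
```

```text
[421.2 220.7 132.7] 97.7 [ 17.   6. 108.  -0.  67.  10.]
[-43.   23.    1.4] dr z -0.2
[-43.1  22.8   1.4] dr z -0.2
[-43.2  22.6   1.4] dr z -0.2
[-43.3  22.4   1.4] dr z -0.2
[-43.4  22.3   1.4] dr z -0.2
[-43.4  22.1   1.4] dr z -0.2
[-43.5  21.9   1.4] dr z -0.2
[-43.6  21.7   1.4] dr z -0.2
[-43.7  21.6   1.4] dr z -0.2
```

Call:
send_rows(targets=[{"gripper": -0.6,"linear": [-0.03,0.016,0],"dr": [0,0,-0.3]},{"gripper": -0.6,"linear": [-0.045,0.0235,0],"dr": [0,0,-0.3]},{"gripper": -0.6,"linear": [-0.05,0.026,0],"dr": [0,0,-0.3]},{"gripper": -0.6,"linear": [-0.05,0.026,0],"dr": [0,0,-0.3]},{"gripper": -0.6,"linear": [-0.05,0.026,0],"dr": [0,0,-0.3]},{"gripper": -0.6,"linear": [-0.05,0.026,0],"dr": [0,0,-0.3]},{"gripper": -0.6,"linear": [-0.05,0.025,0],"dr": [0,0,-0.3]},{"gripper": -0.6,"linear": [-0.04,0.02,0],"dr": [0,0,0]}])

```text
time_s: 13.3
tcp_pos: [0.67, -0.1161, 0.142]
tcp_rot: [179.7, -0.1, 100.3]
wrist_force: [0.5, 0.7, -1.8]
width: 0.0334
```

```bash
python3 go.py 677.8,-135,80,99.8
```

```text
t 13.3 p [ 670.  -116.1  142. ] rot [ 1.797e+02 -1.000e-01  1.003e+02] w 33.4 F [ 0.5  0.7 -1.8] j [-17.  28.  77.   0.  74. -28.]
677.8,-135,80,99.8 | lin now-frame mm [-20.1   3.9  62. ] lin target-frame [-19.9   4.5  62. ] dr [ 0.3 -0.1  0.5]
```

Call:
send_rows(targets=[{"gripper": -0.6,"linear": [-0.015,0.004,0.015],"dr": [0.3,0,0.5]},{"gripper": -0.6,"linear": [-0.004,0,0.03],"dr": [0,0,0]},{"gripper": -0.6,"linear": [0,0,0.02],"dr": [0,0,0]},{"gripper": -0.6,"linear": [0,0,0.006],"dr": [0,0,0]}])

```text
time_s: 13.8
tcp_pos: [0.6796, -0.1392, 0.0719]
tcp_rot: [179.8, 0.0, 99.5]
wrist_force: [-0.3, 0.0, -1.2]
width: 0.0331
```

```bash
python3 look.py p5 678 -135; python3 go.py 677.8,-135,50,99.8;  python3 - <<'E'
from h import *; from workcell import vision
K,R,t=cam(vision,"side"); W=cloud(K,R,t,np.load("side_l.npy"))
P=W.reshape(-1,3)*1000; im=cv2.imread('pics/p5_side_raw.png').reshape(-1,3)
for lo,hi in((50,62),(85,110)):
  m=(np.hypot(P[:,0]-678,P[:,1]+135)<65)&(P[:,2]>lo)&(P[:,2]<hi)&(im.min(1)>75); Q=P[m]; print(len(Q))
  if len(Q): print(np.round(np.percentile(Q,[1,99],0)),cv2.minAreaRect(Q[:,:2].astype(np.float32)))
E
```

```text
top crop origin 322 124 scale 3.33
side crop origin 202 122 scale 3.33
t 13.9 p [ 680.1 -139.1   72.7] rot [1.798e+02 1.000e-01 9.950e+01] w 33.2 F [-0.3 -0.7 -1.8] j [-19.  34.  77.   0.  68. -28.]
677.8,-135,50,99.8 | lin now-frame mm [ 4.5 -1.6 22.7] lin target-frame [ 4.4 -1.5 22.7] dr [ 0.2  0.1 -0.3]
0
305
[[ 658. -176.   87.]
 [ 701.  -96.  107.]] ((679.1495361328125, -138.69332885742188), (42.189964294433594, 83.7192611694336), 8.675125122070312)
```

View pics/p5.png

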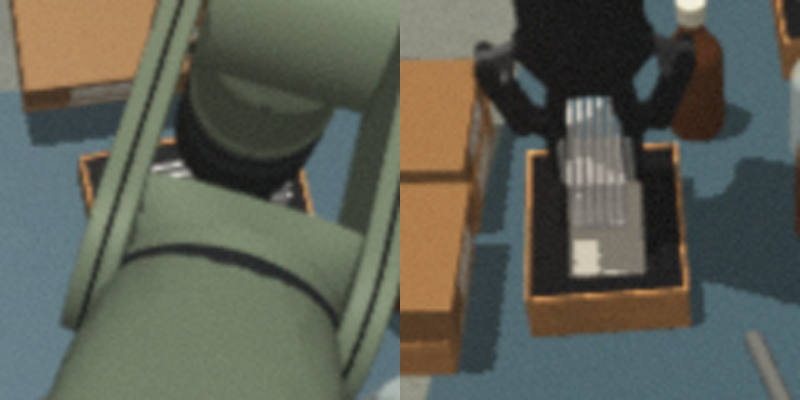

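```bash
 python3 - <<'E'
from h import *; from workcell import vision
K,R,t=cam(vision,"side"); W=cloud(K,R,t,np.load("side_l.npy"))
P=W.reshape(-1,3)*1000; im=cv2.imread('pics/p5_side_raw.png').reshape(-1,3)
m=(np.hypot(P[:,0]-678,P[:,1]+135)<60)&(P[:,2]>85)&(P[:,2]<112)&(im.min(1)>75); Q=P[m]
for lo in range(-180,-90,10):
  q=Q[(Q[:,1]>=lo)&(Q[:,1]<lo+10)]; print(lo,len(q),np.round(np.percentile(q[:,2],[50,90,97]),1) if len(q)>3 else '')
E
```

```text
-180 23 [102.  103.6 104.2]
-170 26 [ 95.6 104.2 105.3]
-160 32 [102.8 104.6 105.2]
-150 31 [100.8 103.7 104.5]
-140 47 [101.2 104.8 109.7]
-130 44 [102.7 106.6 110.5]
-120 35 [102.7 104.5 105.6]
-110 51 [100.6 104.  104.3]
-100 19 [ 97.  103.4 105.1]
```

Call:
send_rows(targets=[{"gripper": -0.6,"linear": [0.0035,-0.0015,0.008],"dr": [0.2,0,-0.3]},{"gripper": -0.6,"linear": [0.001,0,0.012],"dr": [0,0,0]},{"gripper": -0.6,"linear": [0,0,0.01],"dr": [0,0,0]},{"gripper": -0.6,"linear": [0,0,0.003],"dr": [0,0,0]}])

```text
time_s: 14.4
tcp_pos: [0.6796, -0.1338, 0.0408]
tcp_rot: [179.7, 0.2, 99.9]
wrist_force: [-0.6, -0.0, -2.4]
width: 0.0329
```

```bash
python3 go.py 677.8,-135,31,99.8
```

```text
t 14.4 p [ 679.6 -133.8   40.8] rot [179.7   0.2  99.9] w 32.9 F [-0.6 -0.  -2.4] j [-18.  36.  78.  -0.  65. -28.]
677.8,-135,31,99.8 | lin now-frame mm [-0.8 -2.   9.8] lin target-frame [-0.9 -2.   9.8] dr [0.3 0.2 0.1]
```

Call:
send_rows(targets=[{"gripper": -0.6,"linear": [-0.001,-0.002,0.003],"dr": [0.3,0,0]},{"gripper": -0.6,"linear": [0,0,0.003],"dr": [0,0,0]},{"gripper": -0.6,"linear": [0,0,0.0015],"dr": [0,0,0]},{"gripper": -0.6,"linear": [0,0,0.001],"dr": [0,0,0]}])

```text
time_s: 14.9
tcp_pos: [0.6781, -0.1357, 0.032]
tcp_rot: [-180.0, 0.2, 99.9]
wrist_force: [0.3, 0.3, -2.0]
width: 0.0333
```

```bash
python3 go.py 677.8,-135,31,99.8
```

```text
t 14.9 p [ 678.1 -135.7   32. ] rot [-180.     0.2   99.9] w 33.3 F [ 0.3  0.3 -2. ] j [-18.  37.  78.  -0.  65. -28.]
677.8,-135,31,99.8 | lin now-frame mm [ 0.7 -0.2  1. ] lin target-frame [ 0.7 -0.2  1. ] dr [-0.   0.2  0.1]
```

Call:
send_rows(targets=[{"gripper": -0.6,"linear": [0,0,0.0007],"dr": [0,0,0]},{"gripper": -0.6,"linear": [0,0,0.0005],"dr": [0,0,0]}])

```text
time_s: 15.15
tcp_pos: [0.6783, -0.1358, 0.0313]
tcp_rot: [180.0, 0.2, 99.9]
wrist_force: [-1.7, 1.0, 1.0]
width: 0.0328
```

Call:
send_rows(targets=[{"gripper": -0.6,"linear": [0,0,0.0005],"dr": [0,0,0]}])

```text
time_s: 15.28
tcp_pos: [0.6784, -0.1358, 0.0313]
tcp_rot: [180.0, 0.2, 99.9]
wrist_force: [-1.4, -0.0, 0.9]
width: 0.033
```

Call:
send_rows(targets=[{"gripper": 0.15,"linear": [0,0,0],"dr": [0,0,0]},{"gripper": 0.2,"linear": [0,0,0],"dr": [0,0,0]},{"gripper": 0.3,"linear": [0,0,0],"dr": [0,0,0]},{"gripper": 0.3,"linear": [0,0,-0.01],"dr": [0,0,0]},{"gripper": 0.5,"linear": [0,0,-0.04],"dr": [0,0,0]},{"gripper": 1,"linear": [0,0,-0.045],"dr": [0,0,0]}])

```text
time_s: 16.02
tcp_pos: [0.6725, -0.1335, 0.1199]
tcp_rot: [-179.1, -0.3, 99.9]
wrist_force: [0.5, 0.1, -4.5]
width: 0.0414
```

```bash
python3 look.py p6 678 -135; python3 rows.py 477.5,-89.5,120,67.3 5
```

```text
top crop origin 322 124 scale 3.33
side crop origin 202 122 scale 3.33
[ 678.  -135.2  127.2] 99.9 [-18.  31.  76.  -0.  74. -28.]
[ 15.9 -37.9   1.4] dr z 6.5
[ 11.5 -39.5   1.4] dr z 6.5
[  7.  -40.5   1.4] dr z 6.5
[  2.3 -41.1   1.4] dr z 6.5
[ -2.4 -41.1   1.4] dr z 6.5
```

View pics/p6.png

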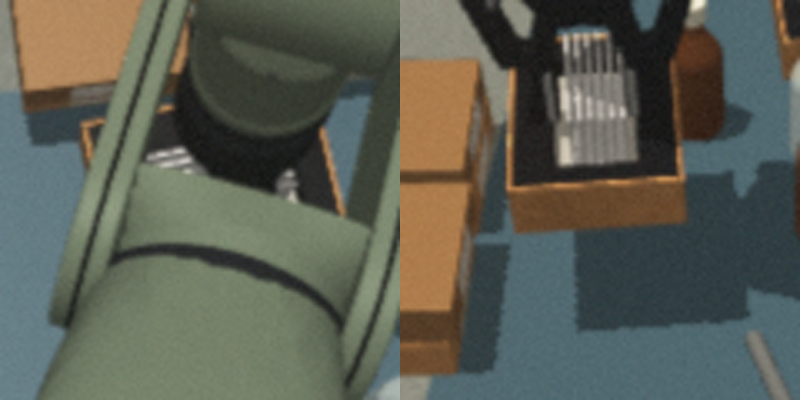

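The carton came up with the gripper. The fingertips opened inside the 50 mm cut-out and wedged against the foam, with the width stuck at 41 mm. I'll lower it straight back down with the same grip, then narrow the jaws before lifting.

Call:
send_rows(targets=[{"gripper": 1,"linear": [0,0,0.02],"dr": [0,0,0]},{"gripper": 1,"linear": [0,0,0.025],"dr": [0,0,0]},{"gripper": 1,"linear": [0,0,0.02],"dr": [0,0,0]},{"gripper": 1,"linear": [0,0,0.012],"dr": [0,0,0]},{"gripper": 1,"linear": [0,0,0.004],"dr": [0,0,0]}])

```text
time_s: 16.75
tcp_pos: [0.6705, -0.1333, 0.0308]
tcp_rot: [-179.1, -0.3, 99.9]
wrist_force: [-8.7, 2.1, 13.2]
width: 0.0414
```

```bash
python3 look.py p7 678 -135; python3 go.py 678.3,-135.8,31.3,99.9
```

```text
top crop origin 322 124 scale 3.33
side crop origin 202 122 scale 3.33
t 16.85 p [ 672.  -133.6   32.6] rot [-179.3   -0.2   99.9] w 40.8 F [-0.1 -0.7 -4.8] j [-18.  37.  79.  -0.  65. -28.]
678.3,-135.8,31.3,99.9 | lin now-frame mm [-3.2  5.8  1.2] lin target-frame [-3.2  5.8  1.3] dr [-0.7 -0.2  0. ]
```

View pics/p7.png

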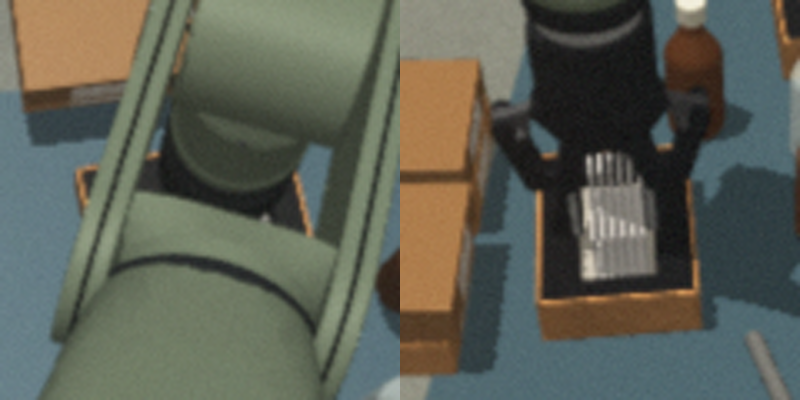

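Call:
send_rows(targets=[{"gripper": 1,"linear": [0,0,0.0008],"dr": [-0.7,0,0]},{"gripper": 1,"linear": [0,0,0.0005],"dr": [0,0,0]}])

```text
time_s: 17.1
tcp_pos: [0.6736, -0.1341, 0.0328]
tcp_rot: [179.7, -0.1, 99.9]
wrist_force: [0.1, -1.2, -5.2]
width: 0.0409
```

Call:
send_rows(targets=[{"gripper": 1,"linear": [0,0,0.001],"dr": [0.2,0,0]},{"gripper": 1,"linear": [0,0,0.0005],"dr": [0,0,0]}])

```text
time_s: 17.35
tcp_pos: [0.6744, -0.1344, 0.0323]
tcp_rot: [179.8, -0.0, 99.9]
wrist_force: [-0.6, 0.9, -4.7]
width: 0.041
```

Call:
send_rows(targets=[{"gripper": 1,"linear": [0,0,0.001],"dr": [0,0,0]},{"gripper": 1,"linear": [0,0,0.0005],"dr": [0,0,0]}])

```text
time_s: 17.6
tcp_pos: [0.6746, -0.1344, 0.031]
tcp_rot: [179.8, 0.0, 99.9]
wrist_force: [0.3, -0.4, -4.5]
width: 0.041
```

Call:
send_rows(targets=[{"gripper": 1,"linear": [0,0,0.001],"dr": [0,0,0]},{"gripper": 1,"linear": [0,0,0.0005],"dr": [0,0,0]}])

```text
time_s: 17.85
tcp_pos: [0.6748, -0.1344, 0.0306]
tcp_rot: [179.8, 0.0, 99.9]
wrist_force: [-1.5, -0.1, -0.6]
width: 0.0413
```

Call:
send_rows(targets=[{"gripper": 1,"linear": [0,0,0.0007],"dr": [0,0,0]},{"gripper": 1,"linear": [0,0,0.0005],"dr": [0,0,0]}])

```text
time_s: 18.1
tcp_pos: [0.6748, -0.1344, 0.0306]
tcp_rot: [179.8, 0.0, 99.9]
wrist_force: [-2.4, 0.2, 0.9]
width: 0.0409
```

Call:
send_rows(targets=[{"gripper": -0.12,"linear": [0,0,0],"dr": [0,0,0]},{"gripper": -0.12,"linear": [0,0,0],"dr": [0,0,0]},{"gripper": -0.12,"linear": [0,0,-0.003],"dr": [0,0,0]},{"gripper": -0.12,"linear": [0,0,-0.005],"dr": [0,0,0]}])

```text
time_s: 18.6
tcp_pos: [0.6742, -0.1342, 0.0369]
tcp_rot: [179.9, -0.0, 99.9]
wrist_force: [0.9, -0.0, -4.8]
width: 0.0376
```

```bash
python3 look.py p8 678 -135; python3 go.py 678.3,-135.8,31.3,99.9
```

```text
top crop origin 322 124 scale 3.33
side crop origin 202 122 scale 3.33
t 18.7 p [ 675.  -134.5   38. ] rot [179.8   0.   99.9] w 37.5 F [ 0.5  0.2 -4.8] j [-18.  36.  79.   0.  65. -28.]
678.3,-135.8,31.3,99.9 | lin now-frame mm [-1.8  3.   6.7] lin target-frame [-1.8  3.   6.7] dr [0.2 0.  0. ]
```

View pics/p8.png

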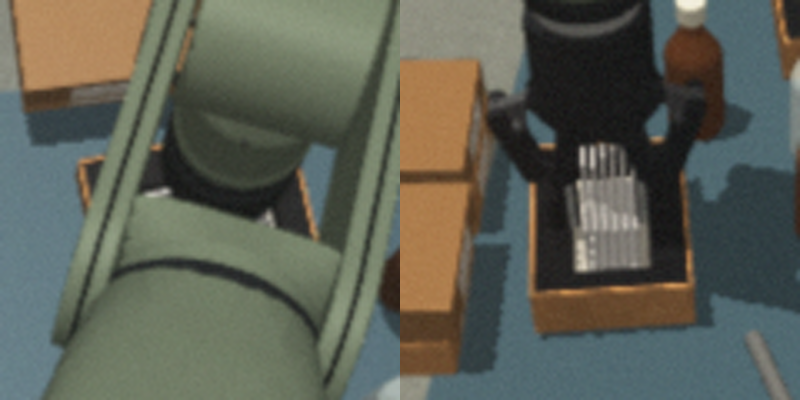

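```bash
python3 - <<'E'
import cv2,numpy as np
im=cv2.imread("pics/p8_side_raw.png"); cv2.imwrite("pics/p8z.png",cv2.resize(np.clip(im[140:230,225:305].astype(float)*1.8,0,255).astype(np.uint8),None,fx=6.5,fy=6.5,interpolation=cv2.INTER_CUBIC))
from h import *; from workcell import vision
K,R,t=cam(vision,"side"); W=cloud(K,R,t,np.load("side_l.npy"))*1000
# local frame of carton
a=np.radians(9.9); c=np.array([676,-135]); 
X=(W[...,0]-c[0])*np.cos(a)+(W[...,1]-c[1])*np.sin(a); Y=-(W[...,0]-c[0])*np.sin(a)+(W[...,1]-c[1])*np.cos(a)
for x0 in range(-56,60,4):
    m=(abs(X-x0)<2)&(abs(Y)<12); z=np.sort(W[...,2][m]); m2=(abs(X-x0)<2)&(Y>-70)&(Y<-50); m3=(abs(X-x0)<2)&(Y<72)&(Y>50)
    print(x0,np.round(z[::max(1,len(z)//9)]),'end', np.round(np.nanmedian(W[...,2][m2]),1),np.round(np.nanmedian(W[...,2][m3]),1))
E
```

```text
-56 [ -0.   2.   2. 102. 111. 132. 137. 140. 141. 143.] end 2.9 2.6
-52 [  0.   3.  43.  45. 103. 130. 133. 137. 142. 144.] end 1.8 23.2
-48 [ 41.  42.  43.  44. 112. 118. 128. 133. 137. 143. 146.] end nan 31.0
-44 [ 40.  42.  44.  97.  99. 103. 110. 126. 141. 147. 149.] end nan 36.3
-40 [ 40.  42.  43.  95.  97.  99. 147. 151. 152. 156.] end 43.2 36.4
-36 [ 39.  44.  95. 153. 165. 195. 213. 244. 262. 290.] end 44.0 37.7
-32 [ 40.  43.  63.  79.  92.  95. 140. 156. 213. 281.] end 42.5 38.4
-28 [ 41.  50.  62.  74.  96. 105. 112. 138. 153. 391.] end nan 36.5
-24 [ 29.  47.  60.  68.  80. 101. 133. 147. 391. 392.] end nan 39.2
-20 [ 27.  30.  33.  48.  60.  68.  79. 136. 149. 392. 393.] end nan 41.4
-16 [ 35.  35.  38.  69.  70. 392. 393. 393. 393. 394. 394.] end 396.6 355.7
-12 [ 34.  36.  57.  68.  69. 113. 393. 394. 394.] end 394.1 368.6
-8 [ 33.  35.  36.  62. 117. 124. 393. 394. 394. 395. 395.] end 42.1 367.2
-4 [ 35.  68.  70. 115. 121. 127. 136. 393. 394. 395. 395.] end 40.7 365.1
0 [ 33.  36.  40.  69. 118. 128. 140. 394. 394. 395. 396.] end 42.1 364.8
4 [ 32.  36.  39. 114. 12
[... 258 characters left out ...]
53.4
20 [ 29.  30.  31.  50.  53.  73.  77.  95. 144. 388. 392.] end 42.9 353.4
24 [ 28.  30.  44.  62.  76.  93. 120. 139. 150. 390.] end nan 349.2
28 [ 41.  44.  56.  66.  76.  98. 105. 136. 146. 155. 388.] end nan 344.4
32 [ 42.  43.  59.  76.  91.  94.  96. 139. 152. 161. 214.] end nan 44.0
36 [ 41.  43.  44.  92.  96. 143. 157. 183. 211. 248.] end 43.8 39.1
40 [ 40.  43.  43.  85.  94.  97.  99. 144. 150. 153. 157.] end 43.0 32.8
44 [ 42.  43.  84.  99. 103. 108. 114. 130. 139. 146.] end 45.2 39.8
48 [ 41.  42.  45. 115. 118. 127. 133. 138. 144. 148.] end nan 35.2
52 [ 43.  95. 106. 117. 130. 132. 135. 138. 143. 146.] end nan 32.7
56 [  2.   4. 109. 117. 122. 134. 137. 140. 141. 141. 142. 143. 144.] end 2.9 3.1
  return np.nanmean(a, axis, out=out, keepdims=keepdims)
```

View pics/p8z.png

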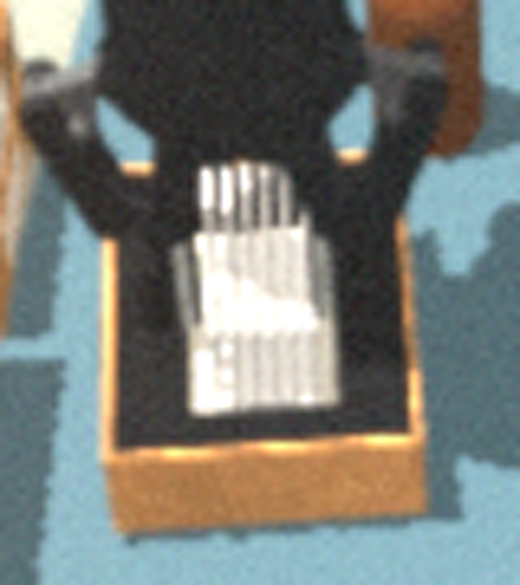

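Call:
send_rows(targets=[{"gripper": -0.12,"linear": [0,0,0.004],"dr": [0,0,0]},{"gripper": -0.12,"linear": [0,0,0.002],"dr": [0,0,0]},{"gripper": -0.12,"linear": [0,0,0.001],"dr": [0,0,0]},{"gripper": -0.12,"linear": [0,0,0.0005],"dr": [0,0,0]}])

```text
time_s: 19.2
tcp_pos: [0.6753, -0.1346, 0.0313]
tcp_rot: [179.8, 0.0, 99.9]
wrist_force: [-1.0, 0.2, -0.4]
width: 0.0375
```

Call:
send_rows(targets=[{"gripper": -0.12,"linear": [0,0,0.0007],"dr": [0,0,0]},{"gripper": -0.17,"linear": [0,0,0],"dr": [0,0,0]},{"gripper": -0.17,"linear": [0,0,0],"dr": [0,0,0]},{"gripper": -0.17,"linear": [0,0,-0.002],"dr": [0,0,0]},{"gripper": -0.17,"linear": [0,0,-0.002],"dr": [0,0,0]}])

```text
time_s: 19.82
tcp_pos: [0.6765, -0.1352, 0.036]
tcp_rot: [179.6, 0.1, 99.9]
wrist_force: [-1.0, -0.7, 0.6]
width: 0.0354
```

Call:
send_rows(targets=[{"gripper": -0.17,"linear": [0,0,-0.004],"dr": [0,0,0]},{"gripper": -0.17,"linear": [0,0,-0.002],"dr": [0,0,0]}])

```text
time_s: 20.08
tcp_pos: [0.6769, -0.1354, 0.0428]
tcp_rot: [179.6, 0.2, 99.9]
wrist_force: [-1.4, -0.5, -0.5]
width: 0.0357
```

```bash
python3 look.py p9 678 -135; python3 go.py 678.3,-135.8,31.3,99.9
```

```text
top crop origin 322 124 scale 3.33
side crop origin 202 122 scale 3.33
t 20.18 p [ 677.  -135.4   42.8] rot [179.6   0.2  99.9] w 35.3 F [-1.  -0.1 -0. ] j [-19.  36.  79.   0.  65. -28.]
678.3,-135.8,31.3,99.9 | lin now-frame mm [-0.6  1.2 11.6] lin target-frame [-0.6  1.2 11.5] dr [0.4 0.2 0. ]
```

View pics/p9.png

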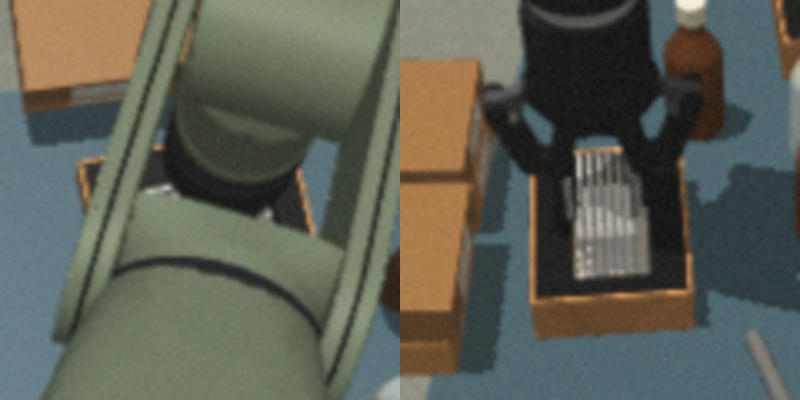

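Call:
send_rows(targets=[{"gripper": -0.17,"linear": [0,0,-0.008],"dr": [0,0,0]},{"gripper": -0.15,"linear": [0,0,-0.015],"dr": [0,0,0]},{"gripper": -0.1,"linear": [0,0,-0.03],"dr": [0,0,0]},{"gripper": 0.3,"linear": [0,0,-0.02],"dr": [0,0,0]}])

```text
time_s: 20.68
tcp_pos: [0.6763, -0.135, 0.1188]
tcp_rot: [179.6, 0.1, 99.9]
wrist_force: [0.8, -0.8, 0.6]
width: 0.0547
```

```bash
python3 rows.py 477.5,-89.5,120,67.3 6
```

```text
[ 676.3 -135.   118.8] 99.9 [-19.  31.  77.   0.  72. -28.]
[ 13.2 -31.3  -0.2] dr z 5.4
[ 10.2 -32.4  -0.2] dr z 5.4
[  7.  -33.3  -0.2] dr z 5.4
[  3.9 -33.8  -0.2] dr z 5.4
[  0.6 -34.   -0.2] dr z 5.4
[ -2.6 -33.9  -0.2] dr z 5.4
```

Call:
send_rows(targets=[{"gripper": 1,"linear": [0.013,-0.031,-0.004],"dr": [0,0,5.4]},{"gripper": 1,"linear": [0.01,-0.0325,-0.004],"dr": [0,0,5.4]},{"gripper": 1,"linear": [0.007,-0.0335,0],"dr": [0,0,5.4]},{"gripper": 1,"linear": [0.004,-0.034,0],"dr": [0,0,5.4]},{"gripper": 1,"linear": [0.0005,-0.034,0],"dr": [0,0,5.4]},{"gripper": 1,"linear": [-0.0025,-0.03,0],"dr": [0,0,5.4]}])

```text
time_s: 21.42
tcp_pos: [0.4824, -0.0907, 0.1338]
tcp_rot: [178.5, -0.2, 66.5]
wrist_force: [0.1, 0.1, 0.7]
width: 0.0851
```

```bash
python3 look.py q1 477 -90; python3 go.py 477.5,-89.5,70,67.3
```

```text
top crop origin 304 220 scale 3.33
side crop origin 293 143 scale 3.33
t 21.52 p [480.4 -89.8 132.9] rot [178.7  -0.2  66.6] w 85.1 F [-0.9 -1.1 -0.2] j [-21.   7. 107.   0.  65.   2.]
477.5,-89.5,70,67.3 | lin now-frame mm [-1.1 -4.2 62.8] lin target-frame [-0.8 -2.8 62.9] dr [ 1.3 -0.2 -0.7]
```

View pics/q1.png

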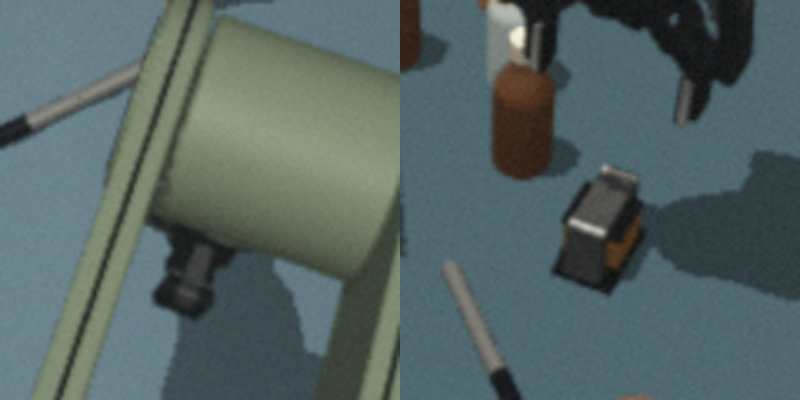

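```bash
python3 - <<'E'
import cv2
im=cv2.imread("pics/q1_side_raw.png"); cv2.imwrite("pics/q1z.png",cv2.resize(im[90:350,180:420],None,fx=2.3,fy=2.3,interpolation=cv2.INTER_CUBIC))
E
```

```text
(no output)
```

View pics/q1z.png

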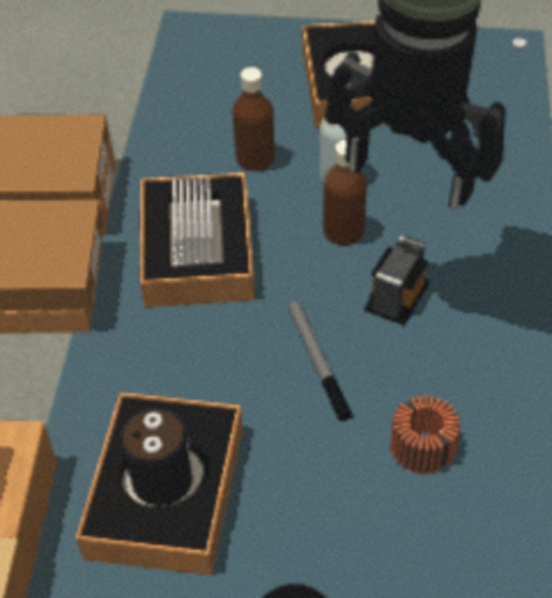

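Call:
send_rows(targets=[{"gripper": 1,"linear": [-0.001,-0.004,0.01],"dr": [1.3,0,-0.7]},{"gripper": 1,"linear": [0,0,0.02],"dr": [0,0,0]},{"gripper": 1,"linear": [0,0,0.02],"dr": [0,0,0]},{"gripper": 1,"linear": [0,0,0.01],"dr": [0,0,0]}])

```text
time_s: 22.02
tcp_pos: [0.4819, -0.0911, 0.0735]
tcp_rot: [179.6, -0.2, 67.6]
wrist_force: [0.1, -0.5, 0.1]
width: 0.0855
```

```bash
python3 go.py 477.5,-89.5,17,67.3
```

```text
t 22.02 p [481.9 -91.1  73.5] rot [179.6  -0.2  67.6] w 85.5 F [ 0.1 -0.5  0.1] j [-21.  13. 108.   0.  59.   1.]
477.5,-89.5,17,67.3 | lin now-frame mm [-0.4 -5.  56.4] lin target-frame [-0.2 -4.7 56.5] dr [ 0.4 -0.2  0.3]
```

Call:
send_rows(targets=[{"gripper": 1,"linear": [0,-0.005,0.017],"dr": [0.4,0,0.3]},{"gripper": 1,"linear": [0,-0.001,0.022],"dr": [0,0,0]},{"gripper": 1,"linear": [0,-0.001,0.013],"dr": [0,0,0]},{"gripper": 0.6,"linear": [0,0,0.002],"dr": [0,0,0]}])

```text
time_s: 22.52
tcp_pos: [0.476, -0.0884, 0.016]
tcp_rot: [-179.8, -0.2, 67.3]
wrist_force: [0.3, -0.3, -0.7]
width: 0.0698
```

```bash
python3 go.py 477.5,-89.5,17,67.3
```

```text
t 22.52 p [476.  -88.4  16. ] rot [-179.8   -0.2   67.3] w 69.8 F [ 0.3 -0.3 -0.7] j [-21.  18. 110.   0.  52.   2.]
477.5,-89.5,17,67.3 | lin now-frame mm [-0.4  1.8 -1. ] lin target-frame [-0.4  1.8 -1. ] dr [-0.2 -0.2 -0. ]
```

Call:
send_rows(targets=[{"gripper": 0,"linear": [0,0.0015,-0.001],"dr": [0,0,0]},{"gripper": -0.6,"linear": [0,0,0],"dr": [0,0,0]},{"gripper": -0.6,"linear": [0,0,0],"dr": [0,0,0]},{"gripper": -0.6,"linear": [0,0,0],"dr": [0,0,0]}])

```text
time_s: 23.02
tcp_pos: [0.4782, -0.0893, 0.0181]
tcp_rot: [-179.9, -0.2, 67.3]
wrist_force: [0.1, 0.3, -4.1]
width: 0.0388
```

```bash
python3 look.py q2 477 -90; python3 go.py 477.5,-89.5,17,67.3
```

```text
top crop origin 304 220 scale 3.33
side crop origin 293 143 scale 3.33
t 23.12 p [478.1 -89.3  18. ] rot [-179.9   -0.2   67.3] w 38.6 F [-0.2 -0.6 -3.5] j [-21.  18. 110.   0.  52.   2.]
477.5,-89.5,17,67.3 | lin now-frame mm [-0.4 -0.4  1. ] lin target-frame [-0.4 -0.5  1. ] dr [-0.1 -0.2  0. ]
```

View pics/q2.png

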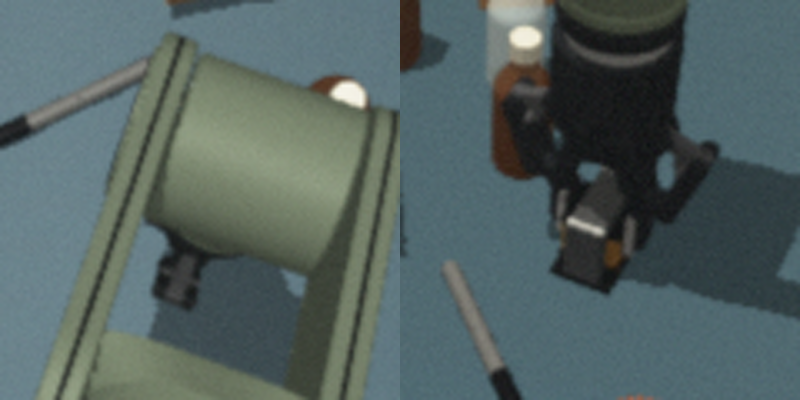

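Call:
send_rows(targets=[{"gripper": -0.6,"linear": [0,0,-0.015],"dr": [0,0,0]},{"gripper": -0.6,"linear": [0,0,-0.04],"dr": [0,0,0]},{"gripper": -0.6,"linear": [0,0,-0.04],"dr": [0,0,0]},{"gripper": -0.6,"linear": [0,0,-0.015],"dr": [0,0,0]}])

```text
time_s: 23.62
tcp_pos: [0.4763, -0.089, 0.1312]
tcp_rot: [-179.7, -0.2, 67.3]
wrist_force: [0.3, -1.0, -3.8]
width: 0.0384
```

```bash
python3 rows.py 538,401.5,120,77.5 11
```

```text
[476.3 -89.  131.2] 67.3 [-21.   7. 106.   0.  67.   2.]
[ 43.3 -12.    1. ] dr z -0.9
[ 43.5 -11.3   1. ] dr z -0.9
[ 43.7 -10.6   1. ] dr z -0.9
[43.8 -9.9  1. ] dr z -0.9
[44.  -9.2  1. ] dr z -0.9
[44.1 -8.5  1. ] dr z -0.9
[44.3 -7.8  1. ] dr z -0.9
[44.4 -7.1  1. ] dr z -0.9
[44.5 -6.3  1. ] dr z -0.9
[44.6 -5.6  1. ] dr z -0.9
[44.7 -4.9  1. ] dr z -0.9
```

Call:
send_rows(targets=[{"gripper": -0.6,"linear": [0.03,-0.008,0],"dr": [0,0,-0.9]},{"gripper": -0.6,"linear": [0.044,-0.0115,0],"dr": [0,0,-0.9]},{"gripper": -0.6,"linear": [0.047,-0.0115,0],"dr": [0,0,-0.9]},{"gripper": -0.6,"linear": [0.048,-0.011,0],"dr": [0,0,-0.9]},{"gripper": -0.6,"linear": [0.048,-0.01,0],"dr": [0,0,-0.9]},{"gripper": -0.6,"linear": [0.048,-0.009,0],"dr": [0,0,-0.9]},{"gripper": -0.6,"linear": [0.048,-0.0085,0],"dr": [0,0,-0.9]},{"gripper": -0.6,"linear": [0.048,-0.0075,0],"dr": [0,0,-0.9]}])

```text
time_s: 24.62
tcp_pos: [0.5231, 0.2834, 0.131]
tcp_rot: [-179.7, 0.0, 74.3]
wrist_force: [0.1, -0.5, -4.5]
width: 0.0387
```

```bash
python3 rows.py 538,401.5,110,77.5 3
```

```text
[523.1 283.4 131. ] 74.3 [20. 20. 91.  0. 70. 36.]
[39.2 -5.9  7. ] dr z -1.1
[39.3 -5.2  7. ] dr z -1.1
[39.4 -4.4  7. ] dr z -1.1
```

Call:
send_rows(targets=[{"gripper": -0.6,"linear": [0.042,-0.0065,0.005],"dr": [0,0,-1.1]},{"gripper": -0.6,"linear": [0.04,-0.0055,0.008],"dr": [0,0,-1.1]},{"gripper": -0.6,"linear": [0.028,-0.003,0.01],"dr": [0,0,-1.1]},{"gripper": -0.6,"linear": [0.006,0,0.008],"dr": [0,0,0]},{"gripper": -0.6,"linear": [0,0,0.005],"dr": [0,0,0]}])

```text
time_s: 25.25
tcp_pos: [0.5342, 0.4053, 0.0892]
tcp_rot: [-179.4, 0.3, 78.0]
wrist_force: [-0.5, -1.5, -4.2]
width: 0.0388
```

```bash
python3 look.py q3 538 401; python3 go.py 538,401.5,70,77.5
```

```text
top crop origin 70 196 scale 3.33
side crop origin 242 360 scale 3.33
t 25.35 p [534.  404.4  89.1] rot [-179.3    0.3   77.9] w 39.0 F [ 0.2 -0.9 -3.8] j [30. 31. 80.  0. 70. 42.]
538,401.5,70,77.5 | lin now-frame mm [-1.9  4.8 19.1] lin target-frame [-2.   4.6 19.1] dr [-0.7  0.3  0.4]
```

View pics/q3.png

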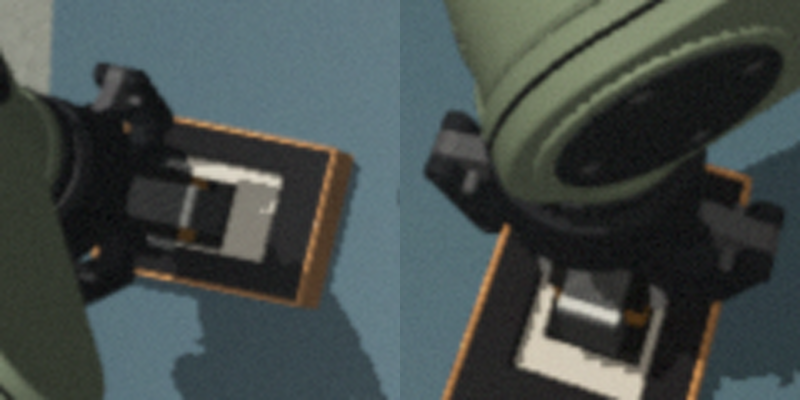

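Call:
send_rows(targets=[{"gripper": -0.6,"linear": [-0.002,0.0048,0.006],"dr": [-0.7,0.3,0.4]},{"gripper": -0.6,"linear": [0,0,0.012],"dr": [0,0,0]},{"gripper": -0.6,"linear": [0,0,0.01],"dr": [0,0,0]},{"gripper": -0.6,"linear": [0,0,0.005],"dr": [0,0,0]}])

```text
time_s: 25.85
tcp_pos: [0.5397, 0.3985, 0.0553]
tcp_rot: [179.8, -0.0, 77.3]
wrist_force: [-0.3, 0.9, -3.9]
width: 0.039
```

```bash
python3 look.py q4 538 401; python3 go.py 538,401.5,40,77.5; python3 - <<'E'
from h import *; from workcell import vision
for n in('top','side'):
    K,R,t=cam(vision,n); W=cloud(K,R,t,np.load(n+"_l.npy"))*1000
    im=cv2.imread(f'pics/q4_{n}_raw.png').reshape(-1,3); P=W.reshape(-1,3)
    for lo,hi in((80,100),(34,42)):
        m=(np.hypot(P[:,0]-538,P[:,1]-401)<(60 if lo>50 else 90))&(P[:,2]>lo)&(P[:,2]<hi); Q=P[m]
        if lo>50: 
            m2=(np.hypot(P[:,0]-538,P[:,1]-401)<40)&(P[:,2]>62)&(P[:,2]<90); print(n,'core y range',np.round(np.percentile(P[m2],[2,98],0)))
        else: print(n,'rim',len(Q),cv2.minAreaRect(Q[:,:2].astype(np.float32)))
E
```

```text
top crop origin 70 196 scale 3.33
side crop origin 242 360 scale 3.33
t 25.95 p [539.4 398.6  55.1] rot [179.9   0.   77.3] w 38.8 F [-0.7  0.  -4.5] j [29. 33. 81. -0. 65. 42.]
538,401.5,40,77.5 | lin now-frame mm [ 2.6 -2.1 15.1] lin target-frame [ 2.6 -2.  15.1] dr [ 0.1  0.  -0.2]
top core y range [[507. 367.  63.]
 [565. 405.  90.]]
top rim 842 ((534.0706787109375, 388.5455627441406), (116.06935119628906, 103.94537353515625), 77.16321563720703)
side core y range [[512. 403.  63.]
 [567. 429.  90.]]
side rim 1499 ((538.8990478515625, 395.88189697265625), (130.00558471679688, 104.03590393066406), 77.63218688964844)
```

View pics/q4.png

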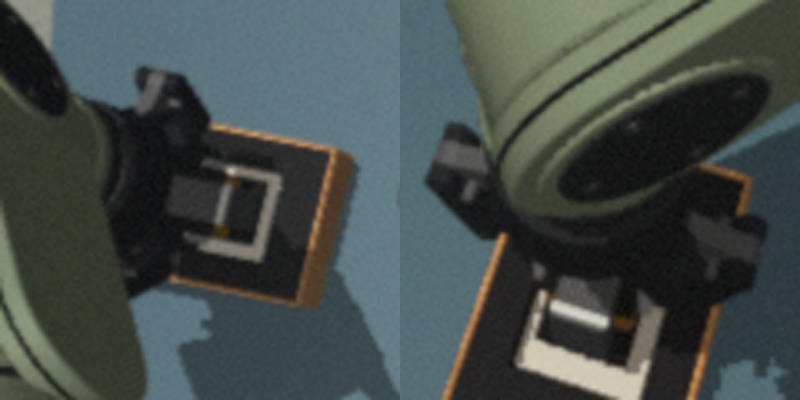

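Call:
send_rows(targets=[{"gripper": -0.6,"linear": [0.0026,-0.002,0.004],"dr": [0,0,0]},{"gripper": -0.6,"linear": [0,0,0.005],"dr": [0,0,0]},{"gripper": -0.6,"linear": [0,0,0.002],"dr": [0,0,0]}])

```text
time_s: 26.32
tcp_pos: [0.5386, 0.4026, 0.0444]
tcp_rot: [179.8, -0.1, 77.3]
wrist_force: [-0.7, -1.0, -4.0]
width: 0.039
```

```bash
python3 go.py 538,401.5,40,77.5
```

```text
t 26.32 p [538.6 402.6  44.4] rot [ 1.798e+02 -1.000e-01  7.730e+01] w 39.0 F [-0.7 -1.  -4. ] j [29. 34. 81. -0. 64. 42.]
538,401.5,40,77.5 | lin now-frame mm [-1.2 -0.4  4.4] lin target-frame [-1.2 -0.4  4.4] dr [ 0.2 -0.1 -0.2]
```

Call:
send_rows(targets=[{"gripper": -0.6,"linear": [-0.001,0,0.0015],"dr": [0,0,0]},{"gripper": -0.6,"linear": [0,0,0.001],"dr": [0,0,0]},{"gripper": -0.6,"linear": [0,0,0.001],"dr": [0,0,0]}])

```text
time_s: 26.7
tcp_pos: [0.5386, 0.4017, 0.0409]
tcp_rot: [179.8, -0.1, 77.3]
wrist_force: [-1.0, 0.9, -4.4]
width: 0.0387
```

Call:
send_rows(targets=[{"gripper": -0.6,"linear": [0,0,0.001],"dr": [0,0,0]},{"gripper": -0.6,"linear": [0,0,0.0005],"dr": [0,0,0]}])

```text
time_s: 26.95
tcp_pos: [0.5387, 0.4017, 0.0395]
tcp_rot: [179.8, -0.1, 77.3]
wrist_force: [-0.7, 0.3, -4.3]
width: 0.0387
```

Call:
send_rows(targets=[{"gripper": -0.6,"linear": [0,0,0.001],"dr": [0,0,0]},{"gripper": -0.6,"linear": [0,0,0.0005],"dr": [0,0,0]}])

```text
time_s: 27.2
tcp_pos: [0.5389, 0.4018, 0.0391]
tcp_rot: [179.7, -0.1, 77.3]
wrist_force: [-0.4, -0.2, -0.7]
width: 0.0388
```

Call:
send_rows(targets=[{"gripper": -0.6,"linear": [0,0,0.001],"dr": [0,0,0]},{"gripper": -0.6,"linear": [0,0,0.0005],"dr": [0,0,0]}])

```text
time_s: 27.45
tcp_pos: [0.5392, 0.402, 0.039]
tcp_rot: [179.7, -0.1, 77.3]
wrist_force: [-2.0, -1.4, 0.3]
width: 0.0387
```

Call:
send_rows(targets=[{"gripper": 0.05,"linear": [0,0,0],"dr": [0,0,0]},{"gripper": 0.05,"linear": [0,0,0],"dr": [0,0,0]},{"gripper": 0.05,"linear": [0,0,-0.003],"dr": [0,0,0]},{"gripper": 0.05,"linear": [0,0,-0.004],"dr": [0,0,0]}])

```text
time_s: 27.95
tcp_pos: [0.5409, 0.4029, 0.047]
tcp_rot: [179.5, -0.3, 77.3]
wrist_force: [-0.5, 0.3, -0.4]
width: 0.0448
```

Released cleanly, with no load on the wrist. I'll lift away.

Call:
send_rows(targets=[{"gripper": 0.05,"linear": [0,0,-0.02],"dr": [0,0,0]},{"gripper": 0.1,"linear": [0,0,-0.035],"dr": [0,0,0]},{"gripper": 1,"linear": [0,0,-0.03],"dr": [0,0,0]}])

```text
time_s: 28.32
tcp_pos: [0.539, 0.402, 0.1344]
tcp_rot: [179.7, -0.2, 77.3]
wrist_force: [0.0, 1.2, -0.9]
width: 0.0637
```

```bash
python3 look.py q5 538 401; python3 rows.py 449,80.3,115,77.5 7
```

```text
top crop origin 70 196 scale 3.33
side crop origin 242 360 scale 3.33
[541.9 403.7 138.5] 77.3 [29. 28. 79. -0. 73. 42.]
[-48.   -2.8   3.4] dr z -0.0
[-48.   -2.8   3.4] dr z -0.0
[-48.   -2.9   3.4] dr z -0.0
[-48.   -2.9   3.4] dr z -0.0
[-48.   -2.9   3.4] dr z -0.0
[-48.   -2.9   3.4] dr z -0.0
[-48.   -2.9   3.4] dr z -0.0
```

View pics/q5.png

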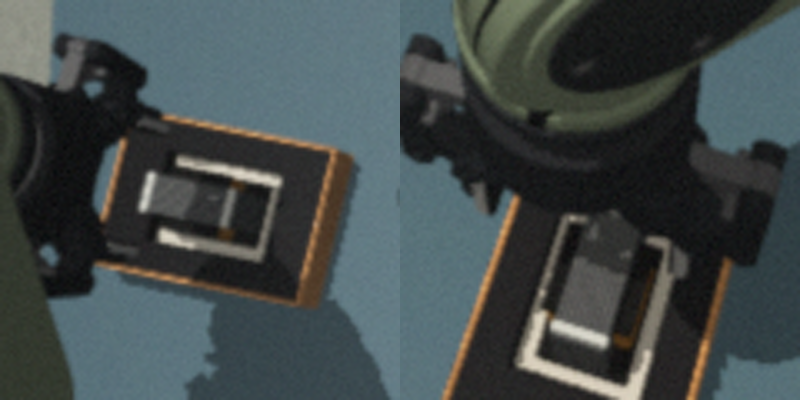

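Call:
send_rows(targets=[{"gripper": 1,"linear": [-0.035,-0.002,0],"dr": [0,0,0]},{"gripper": 1,"linear": [-0.048,-0.003,0.003],"dr": [0,0,0]},{"gripper": 1,"linear": [-0.05,-0.003,0.003],"dr": [0,0,0]},{"gripper": 1,"linear": [-0.05,-0.003,0.003],"dr": [0,0,0]},{"gripper": 1,"linear": [-0.05,-0.003,0.003],"dr": [0,0,0]},{"gripper": 1,"linear": [-0.05,-0.003,0.003],"dr": [0,0,0]},{"gripper": 1,"linear": [-0.035,-0.0025,0.004],"dr": [0,0,0]},{"gripper": 1,"linear": [-0.01,0,0.005],"dr": [0,0,0]}])

```text
time_s: 29.42
tcp_pos: [0.4502, 0.0809, 0.1129]
tcp_rot: [178.8, -0.8, 77.5]
wrist_force: [-0.1, -0.7, -0.4]
width: 0.0852
```

```bash
python3 look.py q6 449 80; python3 go.py 449,80.3,80,77.5
```

```text
top crop origin 222 235 scale 3.33
side crop origin 306 210 scale 3.33
t 29.52 p [450.3  81.8 112.5] rot [178.9  -0.8  77.5] w 85.4 F [ 0.3  0.6 -0.1] j [ -1.   5. 112.   1.  62.  11.]
449,80.3,80,77.5 | lin now-frame mm [-2.2 -1.6 32.5] lin target-frame [-1.7 -0.9 32.5] dr [ 1.1 -0.8  0. ]
```

View pics/q6.png

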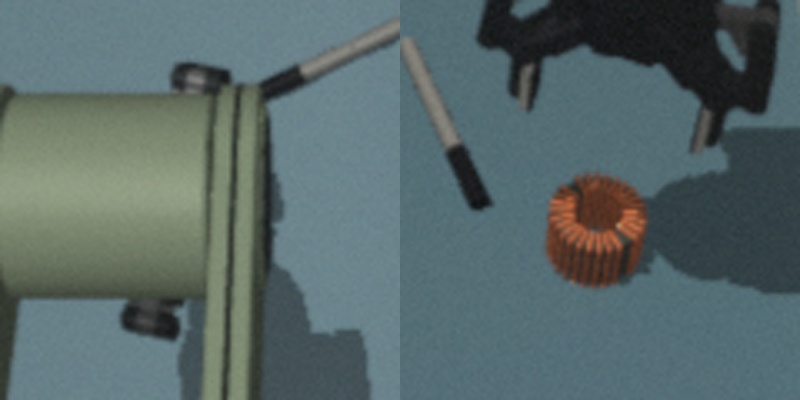

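Call:
send_rows(targets=[{"gripper": 0.85,"linear": [-0.002,-0.0015,0.008],"dr": [1.1,-0.8,0]},{"gripper": 0.75,"linear": [0,0,0.015],"dr": [0,0,0]},{"gripper": 0.75,"linear": [0,0,0.01],"dr": [0,0,0]}])

```text
time_s: 29.9
tcp_pos: [0.4505, 0.0826, 0.0784]
tcp_rot: [179.9, -0.0, 77.7]
wrist_force: [0.2, 0.8, -0.8]
width: 0.0752
```

```bash
python3 go.py 449,80.3,14,77.5
```

```text
t 29.9 p [450.5  82.6  78.4] rot [179.9  -0.   77.7] w 75.2 F [ 0.2  0.8 -0.8] j [ -0.   9. 112.  -0.  59.  12.]
449,80.3,14,77.5 | lin now-frame mm [-2.6 -1.1 64.3] lin target-frame [-2.6 -0.9 64.4] dr [ 0.1 -0.   0.2]
```

Call:
send_rows(targets=[{"gripper": 0.75,"linear": [-0.0025,-0.001,0.02],"dr": [0,0,0]},{"gripper": 0.75,"linear": [0,-0.001,0.022],"dr": [0,0,0]},{"gripper": 0.75,"linear": [0,0,0.015],"dr": [0,0,0]},{"gripper": 0.75,"linear": [0,0,0.004],"dr": [0,0,0]}])

```text
time_s: 30.4
tcp_pos: [0.447, 0.0825, 0.0124]
tcp_rot: [-179.9, 0.0, 77.9]
wrist_force: [0.2, 0.5, 0.5]
width: 0.0748
```

```bash
python3 go.py 449,80.3,14,77.5
```

```text
t 30.4 p [447.   82.5  12.4] rot [-179.9    0.    77.9] w 74.8 F [0.2 0.5 0.5] j [ -0.  16. 114.   0.  50.  12.]
449,80.3,14,77.5 | lin now-frame mm [-1.7  2.4 -1.6] lin target-frame [-1.7  2.4 -1.6] dr [-0.1  0.   0.4]
```

Call:
send_rows(targets=[{"gripper": 0.6,"linear": [-0.0017,0.002,-0.001],"dr": [0,0,0]},{"gripper": 0,"linear": [0,0,0],"dr": [0,0,0]},{"gripper": -0.5,"linear": [0,0,0],"dr": [0,0,0]},{"gripper": -0.5,"linear": [0,0,0],"dr": [0,0,0]},{"gripper": -0.5,"linear": [0,0,0],"dr": [0,0,0]}])

```text
time_s: 31.02
tcp_pos: [0.4502, 0.0803, 0.0151]
tcp_rot: [179.9, -0.0, 77.9]
wrist_force: [0.2, -0.2, -1.9]
width: 0.055
```

```bash
python3 look.py q7 449 80; python3 go.py 449,80.3,14,77.5
```

```text
top crop origin 222 235 scale 3.33
side crop origin 306 210 scale 3.33
t 31.12 p [450.1  80.3  15. ] rot [179.9  -0.   77.9] w 54.8 F [ 0.1 -0.2 -2.6] j [ -1.  16. 114.  -0.  51.  11.]
449,80.3,14,77.5 | lin now-frame mm [-0.2 -1.1  1. ] lin target-frame [-0.2 -1.1  1. ] dr [ 0.1 -0.   0.4]
```

View pics/q7.png

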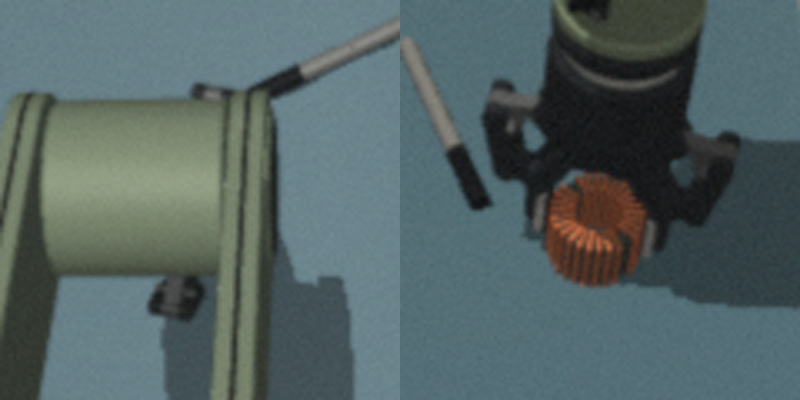

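Call:
send_rows(targets=[{"gripper": -0.5,"linear": [0,0,-0.015],"dr": [0,0,0]},{"gripper": -0.5,"linear": [0,0,-0.045],"dr": [0,0,0]},{"gripper": -0.5,"linear": [0,0,-0.05],"dr": [0,0,0]},{"gripper": -0.5,"linear": [0,0,-0.04],"dr": [0,0,0]},{"gripper": -0.5,"linear": [0,0,-0.01],"dr": [0,0,0]}])

```text
time_s: 31.75
tcp_pos: [0.4487, 0.0803, 0.1815]
tcp_rot: [-180.0, 0.0, 77.9]
wrist_force: [-0.4, 0.1, -2.0]
width: 0.055
```

```bash
python3 rows.py 534.5,-405,170,77.5 11
```

```text
[448.7  80.3 181.5] 77.9 [ -1.  -0. 108.  -0.  73.  11.]
[-41.5  16.8   1. ] dr z 0.0
[-41.5  16.9   1. ] dr z 0.0
[-41.5  16.9   1. ] dr z 0.0
[-41.5  16.9   1. ] dr z 0.0
[-41.5  17.    1. ] dr z 0.0
[-41.5  17.    1. ] dr z 0.0
[-41.4  17.    1. ] dr z 0.0
[-41.4  17.    1. ] dr z 0.0
[-41.4  17.1   1. ] dr z 0.0
[-41.4  17.1   1. ] dr z 0.0
[-41.4  17.1   1. ] dr z 0.0
```

Call:
send_rows(targets=[{"gripper": -0.5,"linear": [-0.03,0.012,0],"dr": [0,0,0]},{"gripper": -0.5,"linear": [-0.043,0.0175,0],"dr": [0,0,0]},{"gripper": -0.5,"linear": [-0.045,0.0185,0],"dr": [0,0,0]},{"gripper": -0.5,"linear": [-0.045,0.0185,0],"dr": [0,0,0]},{"gripper": -0.5,"linear": [-0.045,0.0185,0],"dr": [0,0,0]},{"gripper": -0.5,"linear": [-0.045,0.0185,0],"dr": [0,0,0]},{"gripper": -0.5,"linear": [-0.045,0.0185,0],"dr": [0,0,0]},{"gripper": -0.5,"linear": [-0.045,0.0185,0],"dr": [0,0,0]}])

```text
time_s: 32.75
tcp_pos: [0.5107, -0.2884, 0.1712]
tcp_rot: [-179.2, -0.4, 78.3]
wrist_force: [0.9, 0.5, -3.0]
width: 0.0548
```

```bash
python3 rows.py 534.5,-405,150,77.5 3
```

```text
[ 510.7 -288.4  171.2] 78.3 [-38.  17.  89.   0.  75. -26.]
[-36.5  15.6   7.1] dr z 0.3
[-36.4  15.8   7.1] dr z 0.3
[-36.3  16.    7.1] dr z 0.3
```

Call:
send_rows(targets=[{"gripper": -0.5,"linear": [-0.038,0.0165,0],"dr": [0,0,0.3]},{"gripper": -0.5,"linear": [-0.038,0.0165,0.005],"dr": [0,0,0]},{"gripper": -0.5,"linear": [-0.026,0.011,0.01],"dr": [0,0,0]},{"gripper": -0.5,"linear": [-0.006,0.003,0.02],"dr": [0,0,0]},{"gripper": -0.5,"linear": [0,0,0.02],"dr": [0,0,0]},{"gripper": -0.5,"linear": [0,0,0.01],"dr": [0,0,0]}])

```text
time_s: 33.5
tcp_pos: [0.5285, -0.4043, 0.0909]
tcp_rot: [-178.4, -0.9, 77.8]
wrist_force: [0.9, 0.7, -3.2]
width: 0.055
```

```bash
python3 look.py q8 534 -404; python3 go.py 534.5,-405,60,77.5; python3 - <<'E'
from h import *; from workcell import vision
for n in('top','side'):
    K,R,t=cam(vision,n); W=cloud(K,R,t,np.load(n+"_l.npy"))*1000; P=W.reshape(-1,3)
    m=(np.hypot(P[:,0]-534,P[:,1]+404)<95)&(P[:,2]>32)&(P[:,2]<42); Q=P[m]; print(n,'rim',len(Q),cv2.minAreaRect(Q[:,:2].astype(np.float32)),np.round(np.percentile(Q,[1,99],0)))
E
```

```text
top crop origin 456 189 scale 3.33
side crop origin 275 51 scale 3.33
t 33.6 p [ 528.4 -404.    91.1] rot [-178.4   -1.    77.8] w 55.2 F [-0.1  0.4 -3.2] j [-45.  31.  79.  -0.  71. -33.]
534.5,-405,60,77.5 | lin now-frame mm [-0.2  7.  30.9] lin target-frame [ 0.4  6.1 31.1] dr [-1.6 -1.   0.3]
top rim 1343 ((532.6543579101562, -397.6929626464844), (104.22920989990234, 128.2208251953125), 10.446589469909668) [[ 474. -443.   32.]
 [ 590. -330.   39.]]
side rim 857 ((537.3545532226562, -403.6655578613281), (104.5198745727539, 147.36634826660156), 11.151900291442871) [[ 479. -468.   32.]
 [ 596. -329.   40.]]
```

View pics/q8.png

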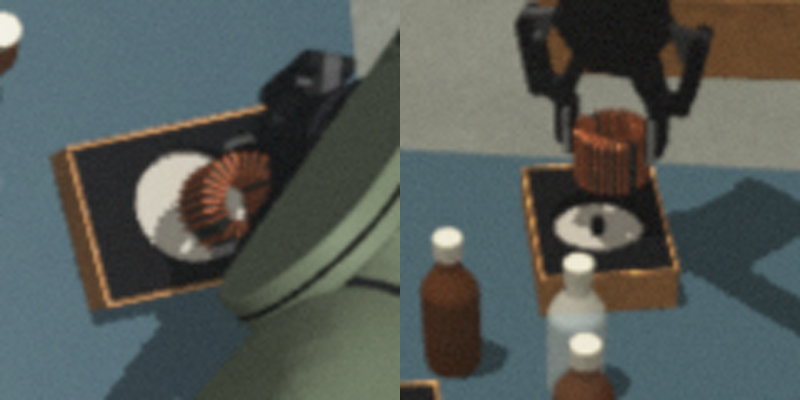

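Call:
send_rows(targets=[{"gripper": -0.5,"linear": [0,0.007,0.002],"dr": [-1.6,-1,0.3]},{"gripper": -0.5,"linear": [0,0.001,0.008],"dr": [0,0,0]},{"gripper": -0.5,"linear": [0,0,0.005],"dr": [0,0,0]},{"gripper": -0.5,"linear": [0,0,0.001],"dr": [0,0,0]}])

```text
time_s: 34.1
tcp_pos: [0.5379, -0.4044, 0.0767]
tcp_rot: [179.9, 0.2, 77.7]
wrist_force: [-0.2, 0.5, -2.8]
width: 0.055
```

```bash
python3 look.py q9 534 -404; python3 go.py 535.4,-404.5,60,77.5; python3 - <<'E'
from h import *; from workcell import vision
from scipy.optimize import least_squares
for n in('top','side'):
    K,R,t=cam(vision,n); W=cloud(K,R,t,np.load(n+"_l.npy"))*1000; P=W.reshape(-1,3); im=cv2.imread(f'pics/q9_{n}_raw.png').reshape(-1,3).astype(int)
    cop=(im[:,2]-im[:,0]>35)&(np.hypot(P[:,0]-534,P[:,1]+404)<45)&(P[:,2]>48)&(P[:,2]<105); Q=P[cop]
    print(n,len(Q),np.round(np.percentile(Q,[3,50,97],0)))
    O=Q[Q[:,2]<np.percentile(Q[:,2],97)-10]
    if len(O)>20:
        f=least_squares(lambda c:np.hypot(O[:,0]-c[0],O[:,1]-c[1])-28,[535,-404],loss='soft_l1'); print('ctr',len(O),f.x,f.cost/len(O))
E
```

```text
top crop origin 456 189 scale 3.33
side crop origin 275 51 scale 3.33
t 34.2 p [ 538.  -404.7   76.9] rot [179.8   0.2  77.7] w 55.5 F [ 0.9  0.5 -2.5] j [-44.  32.  80.  -0.  68. -32.]
535.4,-404.5,60,77.5 | lin now-frame mm [-0.4 -2.7 16.9] lin target-frame [-0.4 -2.6 16.9] dr [0.2 0.2 0.2]
top 233 [[ 520. -416.   76.]
 [ 549. -391.  101.]
 [ 561. -379.  104.]]
ctr 44 [ 527.63685131 -392.67336628] 1.4448658581446727
side 294 [[ 515. -423.   69.]
 [ 542. -394.   98.]
 [ 565. -377.  105.]]
ctr 123 [ 537.97697804 -404.37262853] 3.3795760623583773
```

View pics/q9.png

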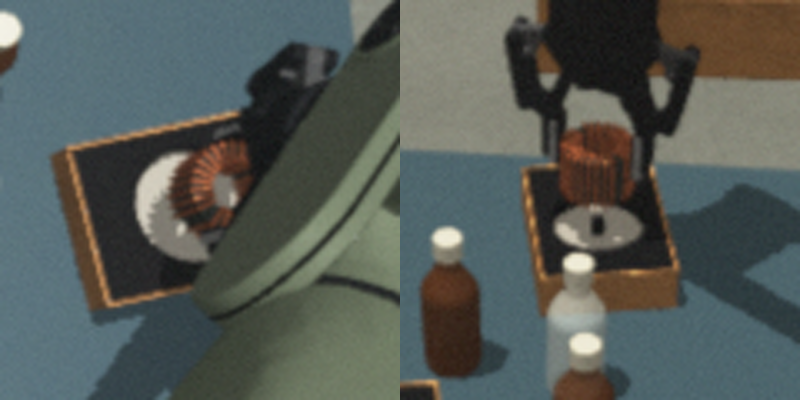

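Call:
send_rows(targets=[{"gripper": -0.5,"linear": [0,-0.0025,0.006],"dr": [0.2,0.2,0.2]},{"gripper": -0.5,"linear": [0,0,0.01],"dr": [0,0,0]},{"gripper": -0.5,"linear": [0,0,0.005],"dr": [0,0,0]},{"gripper": -0.5,"linear": [0,0,0.001],"dr": [0,0,0]}])

```text
time_s: 34.7
tcp_pos: [0.5352, -0.4045, 0.0534]
tcp_rot: [-179.9, -0.0, 77.4]
wrist_force: [-0.7, -0.8, -2.4]
width: 0.0551
```

```bash
python3 look.py r1 534 -404; python3 go.py 535.4,-404.5,40,77.5
```

```text
top crop origin 456 189 scale 3.33
side crop origin 275 51 scale 3.33
t 34.8 p [ 535.3 -404.6   53.8] rot [-180.    -0.    77.4] w 55.2 F [-0.1  0.5 -2.9] j [-44.  33.  81.   0.  66. -32.]
535.4,-404.5,40,77.5 | lin now-frame mm [ 0.1  0.1 13.8] lin target-frame [ 0.1  0.  13.8] dr [-0.  -0.  -0.1]
```

View pics/r1.png

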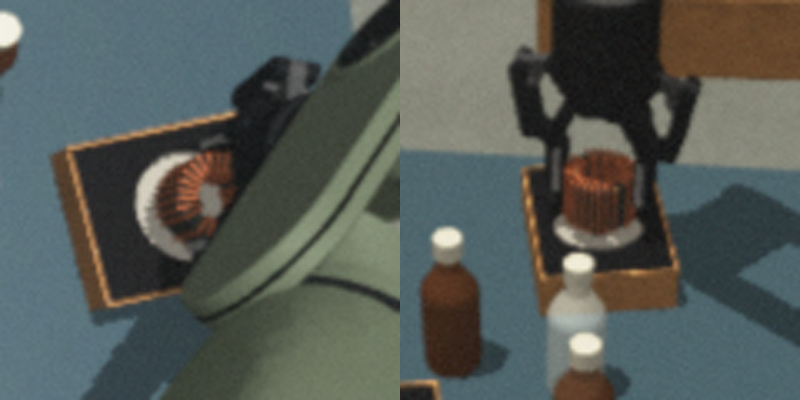

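Aligned, so I'll continue down.

Call:
send_rows(targets=[{"gripper": -0.5,"linear": [0,0,0.004],"dr": [0,0,0]},{"gripper": -0.5,"linear": [0,0,0.005],"dr": [0,0,0]},{"gripper": -0.5,"linear": [0,0,0.003],"dr": [0,0,0]},{"gripper": -0.5,"linear": [0,0,0.001],"dr": [0,0,0]}])

```text
time_s: 35.3
tcp_pos: [0.5358, -0.405, 0.0406]
tcp_rot: [180.0, 0.0, 77.4]
wrist_force: [0.9, 0.3, -3.0]
width: 0.0551
```

Call:
send_rows(targets=[{"gripper": -0.5,"linear": [0,0,0.0015],"dr": [0,0,0]},{"gripper": -0.5,"linear": [0,0,0.001],"dr": [0,0,0]},{"gripper": -0.5,"linear": [0,0,0.0005],"dr": [0,0,0]}])

```text
time_s: 35.67
tcp_pos: [0.5359, -0.4051, 0.0375]
tcp_rot: [180.0, 0.0, 77.4]
wrist_force: [-0.3, 0.4, -2.5]
width: 0.0553
```

Call:
send_rows(targets=[{"gripper": -0.5,"linear": [0,0,0.001],"dr": [0,0,0]},{"gripper": -0.5,"linear": [0,0,0.0005],"dr": [0,0,0]}])

```text
time_s: 35.92
tcp_pos: [0.536, -0.4052, 0.0361]
tcp_rot: [179.9, 0.0, 77.4]
wrist_force: [-0.1, 0.0, -2.5]
width: 0.0548
```

Call:
send_rows(targets=[{"gripper": -0.5,"linear": [0,0,0.001],"dr": [0,0,0]},{"gripper": -0.5,"linear": [0,0,0.0005],"dr": [0,0,0]}])

```text
time_s: 36.17
tcp_pos: [0.5362, -0.4053, 0.0354]
tcp_rot: [179.9, 0.0, 77.4]
wrist_force: [-1.5, 1.6, 1.2]
width: 0.0552
```

Contact. I'll release a little and make a small test lift.

Call:
send_rows(targets=[{"gripper": 0.42,"linear": [0,0,0.0003],"dr": [0,0,0]},{"gripper": 0.42,"linear": [0,0,0],"dr": [0,0,0]},{"gripper": 0.42,"linear": [0,0,0],"dr": [0,0,0]},{"gripper": 0.42,"linear": [0,0,-0.003],"dr": [0,0,0]},{"gripper": 0.42,"linear": [0,0,-0.003],"dr": [0,0,0]}])

```text
time_s: 36.8
tcp_pos: [0.5373, -0.4065, 0.0428]
tcp_rot: [179.7, 0.2, 77.4]
wrist_force: [-0.2, -0.3, -0.0]
width: 0.0607
```

```bash
python3 look.py r2 534 -404; python3 go.py 535.4,-404.5,40,77.5
```

```text
top crop origin 456 189 scale 3.33
side crop origin 275 51 scale 3.33
t 36.9 p [ 537.6 -406.7   43.2] rot [179.7   0.2  77.4] w 60.7 F [ 0.2 -0.4 -0.2] j [-44.  34.  81.   0.  64. -32.]
535.4,-404.5,40,77.5 | lin now-frame mm [ 1.7 -2.6  3.2] lin target-frame [ 1.7 -2.6  3.2] dr [ 0.3  0.2 -0.1]
```

View pics/r2.png

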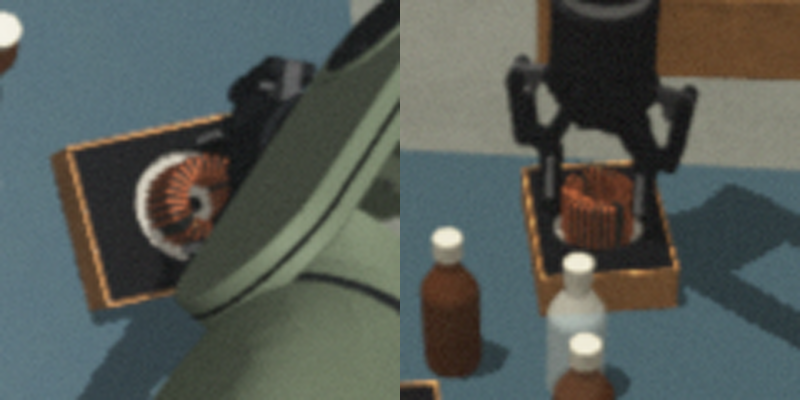

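Call:
send_rows(targets=[{"gripper": 0.45,"linear": [0,-0.001,-0.01],"dr": [0,0,0]},{"gripper": 0.45,"linear": [0,0,-0.025],"dr": [0,0,0]},{"gripper": 0.5,"linear": [0,0,-0.04],"dr": [0,0,0]},{"gripper": 1,"linear": [0,0,-0.04],"dr": [0,0,0]},{"gripper": 1,"linear": [0,0,-0.04],"dr": [0,0,0]}])

```text
time_s: 37.52
tcp_pos: [0.5335, -0.4037, 0.1995]
tcp_rot: [-179.8, -0.1, 77.4]
wrist_force: [1.1, -0.1, -0.0]
width: 0.0853
```

```bash
python3 rows.py 250,-480,230,77.5 6
```

```text
[ 533.5 -403.7  199.5] 77.4 [-45.  25.  76.   0.  80. -32.]
[-22.7 -43.3  -5.1] dr z -0.0
[-22.7 -43.3  -5.1] dr z -0.0
[-22.7 -43.3  -5.1] dr z -0.0
[-22.7 -43.4  -5.1] dr z -0.0
[-22.7 -43.4  -5.1] dr z -0.0
[-22.7 -43.4  -5.1] dr z -0.0
```

Next, move the arm aside so both cameras can see the final state.

Call:
send_rows(targets=[{"gripper": 1,"linear": [-0.022,-0.042,-0.005],"dr": [0,0,0]},{"gripper": 1,"linear": [-0.022,-0.042,-0.005],"dr": [0,0,0]},{"gripper": 1,"linear": [-0.022,-0.042,-0.005],"dr": [0,0,0]},{"gripper": 1,"linear": [-0.022,-0.042,-0.005],"dr": [0,0,0]},{"gripper": 1,"linear": [-0.022,-0.042,-0.005],"dr": [0,0,0]},{"gripper": 1,"linear": [-0.022,-0.042,-0.005],"dr": [0,0,0]},{"gripper": 1,"linear": [-0.02,0,0],"dr": [0,0,0]},{"gripper": 1,"linear": [0,0,0],"dr": [0,0,0]}])

```text
time_s: 38.52
tcp_pos: [0.25, -0.5034, 0.2436]
tcp_rot: [179.2, 0.8, 77.5]
wrist_force: [0.5, 0.2, -0.0]
width: 0.0852
```

```bash
python3 go.py; python3 - <<'E'
from h import *; from workcell import vision
out=[]
C=dict(round=(660,140),long=(677,-135),block=(538,401),ring=(535,-404),)
for n in("top","side"):
    im,d=vision.camera(n); cv2.imwrite(f"pics/fin_{n}.png",im); K,R,t=cam(vision,n); W=cloud(K,R,t,d)*1000; P=W.reshape(-1,3)
    row=[]
    for k,c in C.items():
        q=K@(R@(np.array([c[0],c[1],40])/1000)+t); u,v=(q[:2]/q[2]).astype(int); s=45 if (n=='top' or k!='block') else 55
        u0=max(0,min(640-2*s,u-s)); v0=max(0,min(480-2*s,v-s)); row.append(cv2.resize(im[v0:v0+2*s,u0:u0+2*s],(200,200),interpolation=cv2.INTER_CUBIC))
        m=np.hypot(P[:,0]-c[0],P[:,1]-c[1]); A=P[(m<90)&(P[:,2]>32)&(P[:,2]<42)]; T=P[(m<50)&(P[:,2]>50)]; zt=np.percentile(T[:,2],95); H=T[T[:,2]>zt-7]
        r=cv2.minAreaRect(A[:,:2].astype(np.float32)); h=cv2.minAreaRect(H[:,:2].astype(np.float32))
        X=np.c_[H[:,:2]-H[:,:2].mean(0),np.ones(len(H))]; tilt=np.degrees(np.linalg.lstsq(X,H[:,2],rcond=None)[0][:2])
        print(n,k,'carton',np.round(r[0],1),np.round(r[1]),round(r[2],1),'part',np.round(h[0],1),np.round(h[1]),round(h[2],1),'ztop',round(zt,1),'tilt',np.round(tilt,1))
    out.append(np.hstack(row))
cv2.imwrite("pics/fin.png",np.vstack(out))
E
```

```text
t 38.52 p [ 250.  -503.4  243.6] rot [179.2   0.8  77.5] w 85.2 F [ 0.5  0.2 -0. ] j [-73.   9.  90.   0.  80. -60.]
top round carton [658.7 140.8] [141. 105.] 87.0 part [659.9 142.4] [48. 49.] 88.1 ztop 92.2 tilt [0.2 0.1]
top long carton [ 691.5 -130.3] [143. 140.] 9.9 part [ 673.4 -132.2] [35. 80.] 10.0 ztop 63.9 tilt [-0.5 -0.3]
top block carton [537.1 401.4] [142. 104.] 77.4 part [535.7 401.4] [61. 35.] 88.9 ztop 76.2 tilt [-0.2 -0.1]
top ring carton [ 533.8 -404.1] [104. 143.] 10.5 part [ 533.7 -404.1] [53. 54.] 60.6 ztop 63.4 tilt [ 0.1 -0.9]
side round carton [661.8 140. ] [142. 105.] 87.0 part [662.5 142. ] [49. 50.] 1.2 ztop 92.5 tilt [ 0.5 -0.1]
side long carton [ 694.6 -130.2] [141. 146.] 9.9 part [ 676.5 -131.8] [34. 83.] 9.6 ztop 64.8 tilt [-0.3 -0.8]
side block carton [539.  396.1] [130. 104.] 77.5 part [539.8 401.3] [61. 25.] 77.5 ztop 76.5 tilt [ 0.7 -0.2]
side ring carton [ 537.2 -405.4] [105. 149.] 10.8 part [ 537.8 -404.3] [55. 54.] 80.1 ztop 64.6 tilt [-0.2 -0.4]
```

View pics/fin.png

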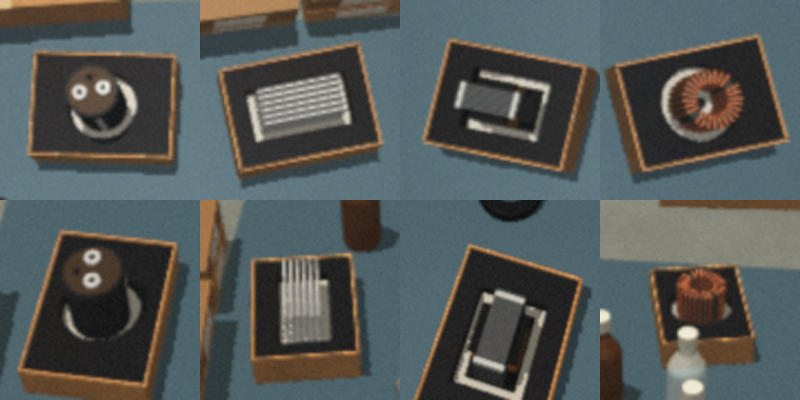

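View pics/fin_top.png

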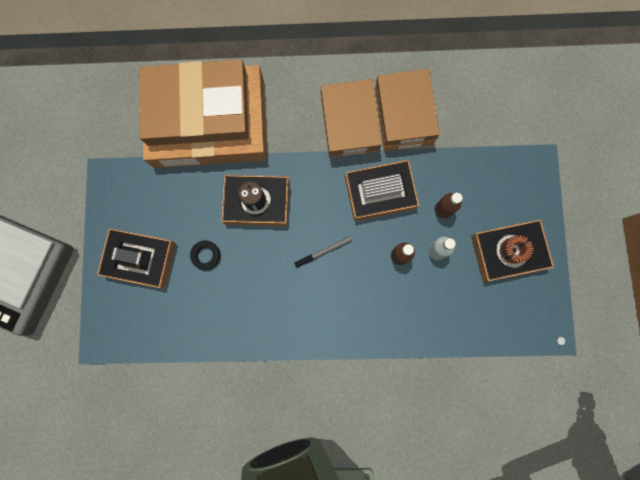

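All four parts sit level in their cut-outs. Each top is about 20 mm higher than it measured on the bench, which matches the 21 mm floor. The bottles are all standing and the arm is clear, so I'm handing in.

```bash
python3 -c "
from workcell import ctrl
print(ctrl.job_done())"
```

```text
the job is handed in; nothing more can be done
None
```

All four parts are in their matching cartons: the capacitor in the round cut-out, the heat sink in the long one, the transformer in the block and the choke over its plug. The job was handed in at about 39 s.

**One mishap:** when I first released the heat sink, the fingertips wedged in the narrow cut-out. Carton_long came up about 9 cm with the heat sink inside. I lowered it back, and it touched down once with about 13 N on the wrist. A second release with the jaws slightly narrower still carried the carton up about 7 mm. Narrowing them further freed it. The carton ended about 3–4 mm from where it started, flat, with the heat sink still home.

**Last checks:**
- **Seating:** all four part tops measured 20.0–20.3 mm higher in the top view than they did on the bench, against a 21 mm floor. All parts were level to within 1°.
- **Surroundings:** the bottle and both brown look-alikes were standing. The gripper was clear, with no load on the wrist.
- **Unreliable readings:** the final automatic outline of carton_long took in the boxes next to it. The top-view angle of the transformer (88.9°) disagreed with the side view (77.5°). For these two I relied on the pictures and the other readings.

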